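# Load the resin bottle shaker

### The job

Get the resin bottles mixing on the shaker: first pull its speed lever right back to stop, then lay every black resin bottle on its side along a cradle of its own, any cradle, cap pointing either way. Press the red-handled hold-down bar down until its catch clicks and keeps it down by itself, and only then set the speed lever to the green mark and let go. Leave the dental models, the articulator and the bowl where they stand.

Things in the scene. Friction and masses are not known exactly. Their poses are not given: they have to be found in the camera images.
- shaker: bottle shaker, fixed: housing 62 mm high, x -115..165, y -190..190 mm; aluminium plate (top 76 mm high) with three orange cradles side by side. Origin on the bench under the middle cradle; x along the cradles, away from the robot; y left; z up. Grey control pod at its right (y -265..-190 mm, 70 mm high); latch block at its left front (x -71..-45, y 161..189 mm, 158 mm high)
- cradle_right (a point): seat of the right cradle, where the centre of a bottle lying in it comes: shaker x 0, y -90, height 116 mm, 40 mm over the plate; axes as the shaker's. A cradle is two V saddles (45 degree walls, 8 mm thick, 30 mm before and behind the seat) rising to the seat's height; between them is a gap 52 mm long where fingers can straddle the bottle
- cradle_middle (a point): seat of the middle cradle: shaker x 0, y 0, height 116 mm; a like cradle. Aluminium rails right across the front and back of all cradles (inner faces at x -65 and +65, tops 106 mm high) stop bottles endways
- cradle_left (a point): seat of the left cradle: shaker x 0, y +90, height 116 mm; a like cradle
- holddown (a joint): hold-down bar's angle, rad: 0 = sprung open, 65 degrees above level; grows as pressed down; level 1.13; hard stop 1.165. Its spring pushes up with about 5 N at the handle, the catch needs some N more. Pressed past 1.13, a brass bolt at the left front snaps over a pin on the left arm and the bar then stays at about 1.12 by itself; let go earlier it springs back to 0
- bar_grip (a point): middle of the bar's red handle, a round rod 20 mm thick, 64 mm long, parallel to shaker y, outside the left arm, 170 mm from the hinge axis; moves with the bar: height 309 mm open, 155 mm latched. Open, the bar stands above and behind the cradles; latched, its black crossbar (18 mm thick, 100 mm from the hinge) clears the lying bottles by 5 mm
- bar_pivot (a point): point on the bar's hinge axis (parallel to shaker y) level with the handle's middle: shaker x 130, y 212, height 155 mm; axes as the shaker's. The handle lies 170 mm from it towards the robot, 65 degrees above level when open, level when latched. The bar's two arms are at shaker y -175 and +175 mm, on posts 170 mm high
- speed_lever (a joint): speed lever's angle, rad: 0 = stop (white mark, hard stop, leaning 0.6 rad towards the robot); grows as it is pushed to the back; green mark 0.75 (0.15 rad past upright); red mark and hard stop 1.2. Stays where it is left; about 1.2 N at the knob moves it
- lever_knob (a point): centre of the lever's black ball knob, 26 mm diameter, on a thin steel stalk, 85 mm from the lever's hinge; moves with the lever
- lever_pivot (a point): point on the lever's hinge axis (parallel to shaker y), below the knob's arc: shaker x -20, y -227.5, height 68 mm; axes as the shaker's
- green_mark (a point): where the knob's centre comes when the lever points at the green tab of the black quadrant plate beside it
- bottle_a: resin bottle, round, black, 50 mm diameter, 120 mm high: straight body for 98 mm from the foot, then a white screw cap 30 mm across, 22 mm high; pink label band; about 0.22 kg. Origin at the centre of the foot (the middle of the bottle is 60 mm up its axis); z runs along the axis from foot to cap. Starts standing upright on the bench, if present (None if absent).
- bottle_b: resin bottle, round, black, 50 mm diameter, 120 mm high: straight body for 98 mm from the foot, then a yellow screw cap 30 mm across, 22 mm high; cream label band; about 0.22 kg. Origin at the centre of the foot (the middle of the bottle is 60 mm up its axis); z runs along the axis from foot to cap. Starts standing upright on the bench, if present (None if absent).
- bottle_c: resin bottle, round, black, 50 mm diameter, 120 mm high: straight body for 98 mm from the foot, then a blue screw cap 30 mm across, 22 mm high; light-blue label band; about 0.22 kg. Origin at the centre of the foot (the middle of the bottle is 60 mm up its axis); z runs along the axis from foot to cap. Starts standing upright on the bench, if present (None if absent).
- model_pink: bystander: dental model with pink gums, 62 x 66 x 40 mm, origin under its middle
- model_stone: bystander: yellow stone dental model, 62 x 66 x 40 mm, origin under its middle
- articulator: bystander: yellow articulator with mounted plaster casts, 90 x 130 mm, 157 mm high, origin under its middle
- bowl: bystander: blue mixing bowl, 110 mm across the rim, 75 mm high, origin under its middle
Things that resemble listed ones, but are neither listed nor needed, are in the scene too. What is shaped like the bottle_b but orange is not meant.

How it is judged:
By the outcome, as a careful person would: the job done as asked, in the order asked, and still so for the second after the job is handed in, with the robot touching nothing.
Of bottle_a, bottle_b, bottle_c only 2 to 3 are there at a start; the rules pass over those that are not, and their reading is None.
At some moment in a run one of bottle_a, bottle_b, bottle_c may be knocked a few centimetres aside while the robot is not near it.
Once in a run the grip may slacken for a moment while it holds something.
It also fails if it takes over 208 s, if anything falls off the work surface, if the arm or the gripper's body presses on something with over 40 N, if the wrist force passes 120 N, or if a joint passes its speed limit or range.

### The arm

A 6-joint arm with a two-finger parallel gripper is mounted at the origin on the work surface. World frame = base frame: x ahead of the robot, y to its left, z up, the work surface at z = 0. Lengths are in m, angles in rad, forces in N, time in s.
With the tool pointing down it reaches from about 0.225 to 0.875 m from the base axis. Payload 3.4 kg.
Tool frame: the origin (TCP) lies at the very end of the fingers, on their centre line; the grasp point (between the pads) lies 19 mm behind it; z points along the fingers, y is the line along which they close (so a half turn about z gives the same grasp; the last joint's range is limited). The gripper opens to 85 mm and grips with 20 to 120 N. Pads are 22 mm wide; open, the fingers measure 114 mm over their backs; the gripper's body (76 mm by 85 mm) begins 54 mm behind the grasp point. The pads swing forward as they close: fully open they stand 13 mm farther back than shut.
Start: joints at [-1.287, 0.276, 1.505, -0, 1.361, -0.121], TCP at [0.226, -0.529, 0.231] pointing down, gripper open.
Joint ranges: [-2.89, 2.89], [-0.75, 2.08], [0.22, 2.7], [-1.18, 4.32], [0.11, 2.71], [-2.7, 2.7]. Speed limits (rad/s): [2.57, 2.57, 3.14, 3.14, 3.14, 3.14].

### API

Orientations are given as a unit quaternion [w, x, y, z].
In Python, from workcell import arm gives the robot as it stands.
- The arm moves only by the shell command python3 -m creep 'ROWS'. ROWS is JSON, a list of rows, each an object with "jaw": the finger opening in cm, from 0 to 8.54; "travel": the shift along the tool's x, y, z in cm, a list of three; "rot": the turn, a rotation vector about the tool's x, y, z in rad, a list of three. A call has 1 to 12 rows; each row shifts and turns the commanded pose from where the row before left it, along the tool's axes as they then stand; what a row does not reach is not made up. A row lasts 1/8 s, in which the tool goes at most 62.5 mm and 10.7 degrees, less where a joint would pass 70% of its speed; a pose out of reach is approached as far as the arm can. A call is refused whole if a number of a shift passes 6.25 or a number of a turn 0.188, either way. A call with a gripper value outside its range is refused whole. The fingers move at their own pace and stop on an object; the grip force is fixed at half the most. Time passes only in rows, so rows that do not move let the fingers close. It gives the time, the measured TCP pose, the force, the opening and the grip force at its end, in the units of the state.
- arm.state(): the state, without advancing time (a new reading comes with each control period).
- arm.camera(name): name is "side" or "top"; returns (picture, depth): 480x640x3 uint8, red, green, blue; 480x640 float32, m along the optical axis (not along the pixel's ray), 0 where there is no reading.
- arm.calibration(name): a dict with "vfov" (degrees; the focal length in pixels is half the picture's height over the tangent of half this angle, whatever the lens; pixels are square), "cx", "cy" (the principal point, pixels), "k1" (the pictures are not rectified: a ray, as slopes to the right and down, at radius r is drawn at 1 + k1 r^2 times it, then the intrinsics apply), "camera_from_world" (4x4, takes a point from world to camera coordinates). Camera axes: x right, y down, z forward; pixel columns grow to the right and rows downward; lengths in m; the calibration is good to about 2 mm. A picture is of the moment at which its call begins. calibration takes no time and is no camera call.
- arm.job_done(): hands the job in; it is judged then, once.
Trained networks look in the newest picture that a camera, given by its name, has taken for a name from the list of things; names that differ only in an ending like _2 or _b are one class to them, and where a whole thing is asked for, a point or a joint stands for the part that bears it (a point fixed in the world has none). Each returns a list of dicts, best first, with "conf" (0 to 1); they miss things now and then, are a little off and sometimes report something else, mostly with a low value. They report only what shows in the picture. A call takes as long as a camera call. They do not tell look-alikes from the thing itself.
- arm.search_frame(query, camera): "rect" ([left, top, width, height] in pixels, round what is visible of it).
The state is a dict: "clock": time; "joints": joint angles; "joint_vel": joint speeds; "effort": joint torques, N m; "ee_pos": TCP position; "tool_rot": TCP orientation; "ft_force": force on the tool from outside, world axes, zero at the start; "moment": the same for the moment, N m; "gripper_width": opening from 0.0 (shut) to 1.0 (fully open); "finger_force": force on a finger pad.
Only numpy, scipy, OpenCV 4.12 (cv2) and the standard library are available. Lean on these libraries where they do the work, as an engineer would, in place of code of your own. Each camera call takes 0.05 s, during which the arm holds its last target. There are 200 camera calls.

## Working session

There is one attempt and no reset: what is moved stays moved. The work goes in short steps, Python scripts to look and compute and a shell command to move; the robot and the scene stay as the last step left them, time stands still between calls to the robot, and variables do not carry over. Pictures are saved under pics/ and viewed, at most 14 in all, crops included, and the job is handed in when it is done.

```bash
ls; mkdir -p pics; python3 - <<'E'
from workcell import arm
import cv2
s=arm.state();print(s)
for n in("top","side"):
    p,d=arm.camera(n);cv2.imwrite(f"pics/{n}0.png",p[:,:,::-1]);c=arm.calibration(n);print(n,c)
E
```

```text
pics
{'clock': 0.0, 'joints': array([-1.28698182e+00,  2.76625106e-01,  1.50610682e+00,  4.95642830e-06,
        1.36067774e+00, -1.20994192e-01]), 'joint_vel': array([ 0.0018479 ,  0.00058393, -0.00112278,  0.00082382, -0.00065686,
        0.00171171]), 'effort': array([-1.93824548e-03, -4.16782665e+01, -2.45806861e+01, -6.32837673e-04,
        1.11604683e-02,  1.15498770e-05]), 'ee_pos': array([ 0.22631719, -0.52803965,  0.23043301]), 'tool_rot': array([-9.05692323e-04,  9.79585775e-01,  2.01024585e-01, -7.14645871e-05]), 'ft_force': array([0.24637367, 0.43589786, 0.65410377]), 'moment': array([-0.01788418,  0.01402403, -0.01753078]), 'finger_force': 0.0, 'gripper_width': 1.0015036507676598}
top {'vfov': 53.528025441166506, 'cx': 321.5703058668179, 'cy': 232.87622736179532, 'k1': -0.08827718044242583, 'camera_from_world': array([[ 0.02006828, -0.99975214, -0.0096401 ,  0.04288006],
       [-0.99649428, -0.01921776, -0.08142375,  0.51582559],
       [ 0.08121831,  0.01124034, -0.99663295,  1.33580058],
       [ 0.        ,  0.        ,  0.        ,  1.        ]])}
side {'vfov': 46.32618995677294, 'cx': 313.13016779466477, 'cy': 236.14532719023038, 'k1': -0.01636055494479096, 'camera_from_world': array([[ 0.940814  , -0.33888506,  0.00509189, -0.47646218],
       [-0.18253403, -0.51929597, -0.83487306,  0.29558641],
       [ 0.2855702 ,  0.78453082, -0.55041897,  1.75723413],
       [ 0.        ,  0.        ,  0.        ,  1.        ]])}
```

View pics/top0.png

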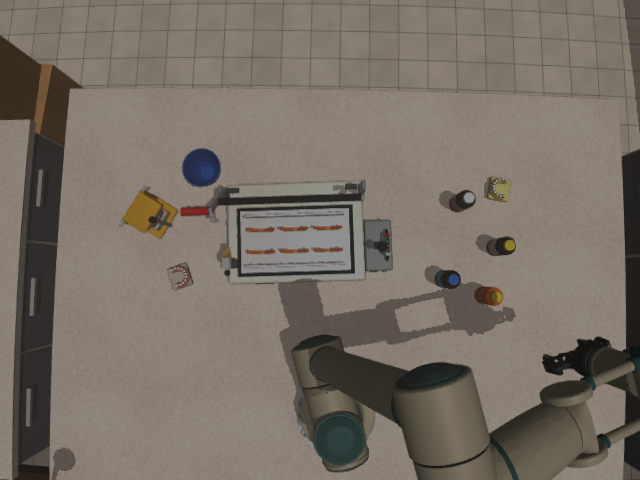

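View pics/side0.png

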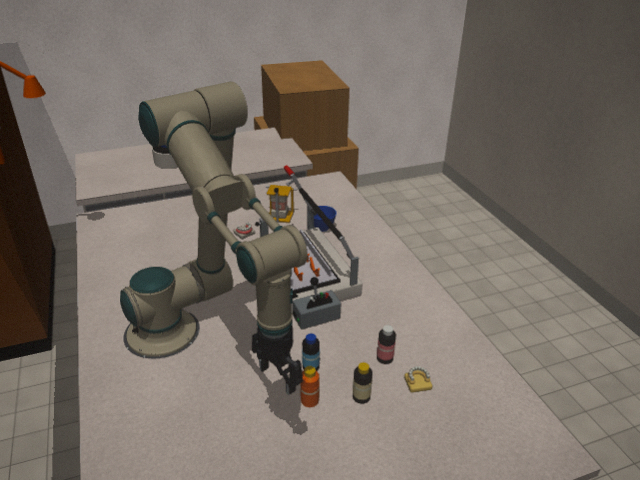

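Top view: black bottles with white cap (466,199), yellow cap (507,245), blue cap (452,279). The orange look-alike with a yellow cap is at (490,296) and is excluded. The shaker is at about (295,230) and the pod with its lever at (378,245). The stone model is at (498,188), the pink model (180,275), the articulator (150,212) and the bowl (201,167).

```bash
cat > h.py <<'E'
import numpy as np, cv2
from workcell import arm
from scipy.spatial.transform import Rotation as R
def K(n):
    c=arm.calibration(n); f=240/np.tan(np.radians(c["vfov"]/2))
    return c,f
def cloud(n,d):
    c,f=K(n); v,u=np.mgrid[0:480,0:640]
    xd=(u-c["cx"])/f; yd=(v-c["cy"])/f; x,y=xd.copy(),yd.copy()
    for _ in range(8):
        s=1+c["k1"]*(x*x+y*y); x,y=xd/s,yd/s
    P=np.stack([x*d,y*d,d],-1); T=c["camera_from_world"]
    W=(P-T[:3,3])@T[:3,:3]; W[d<=0]=np.nan
    return W
def proj(n,p):
    c,f=K(n); T=c["camera_from_world"]; q=T[:3,:3]@np.asarray(p)+T[:3,3]
    x,y=q[:2]/q[2]; s=1+c["k1"]*(x*x+y*y); return np.array([x*s*f+c["cx"],y*s*f+c["cy"]])
def st():
    s=arm.state(); q=s["tool_rot"]; Rm=R.from_quat([q[1],q[2],q[3],q[0]])
    return s,np.array(s["ee_pos"]),Rm
E
python3 - <<'E'
from h import *
p,d=arm.camera("top"); W=cloud("top",d); np.save("W0.npy",W)
for n,(u,v) in dict(white=(466,199),yellow=(507,245),blue=(452,279),orange=(490,296)).items():
    w=W[v-14:v+15,u-14:u+15].reshape(-1,3); m=w[(w[:,2]>.108)&(w[:,2]<.135)]
    (cx,cy),r=cv2.minEnclosingCircle(m[:,:2].astype(np.float32))
    print(n,len(m),m.mean(0).round(4),np.round([cx,cy,r],4),np.median(m[:,2]).round(4))
# shaker region
reg=W[150:320,190:410].reshape(-1,3)
for lo,hi in((.054,.066),(.066,.074),(.072,.08),(.1,.11),(.15,.165),(.165,.176)):
    m=reg[(reg[:,2]>lo)&(reg[:,2]<hi)]
    r=cv2.minAreaRect(m[:,:2].astype(np.float32)); print(lo,len(m),r, m[:,:2].min(0).round(3),m[:,:2].max(0).round(3))
Z=np.nan_to_num(W[140:300,180:420,2]); 
im=cv2.resize(np.clip(Z/.33*255,0,255).astype(np.uint8),(720,480),interpolation=0)
cv2.imwrite("pics/z0.png",cv2.applyColorMap(im,cv2.COLORMAP_JET))
E
```

```text
white 117 [ 0.6081 -0.3381  0.1198] [ 0.6091 -0.3384  0.0169] 0.1206
yellow 110 [ 0.4849 -0.4474  0.1203] [ 0.4841 -0.4488  0.019 ] 0.1214
blue 116 [ 0.3914 -0.2957  0.12  ] [ 0.3942 -0.2947  0.0189] 0.1208
orange 106 [ 0.3471 -0.4105  0.1192] [ 0.3479 -0.4083  0.0179] 0.1204
0.054 4012 ((0.562227725982666, 0.14284957945346832), (0.37874218821525574, 0.5597455501556396), 2.5806002616882324) [ 0.368 -0.143] [0.741 0.43 ]
0.066 3312 ((0.5634688138961792, 0.14232023060321808), (0.36882051825523376, 0.5605109333992004), 1.928667664527893) [ 0.374 -0.142] [0.739 0.428]
0.072 5884 ((0.5074591040611267, 0.16793599724769592), (0.6395330429077148, 0.2921728491783142), 69.68460083007812) [ 0.388 -0.139] [0.738 0.427]
0.1 649 ((0.5250357389450073, 0.09196478128433228), (0.20786139369010925, 0.4345293939113617), 3.0017106533050537) [ 0.412 -0.129] [0.617 0.314]
0.15 330 ((0.5230181217193604, 0.10265666246414185), (0.2232775092124939, 0.4268866777420044), 3.795142889022827) [ 0.398 -0.114] [0.639 0.322]
0.165 107 ((0.604819118976593, 0.08624424040317535), (0.45517438650131226, 0.15457583963871002), 72.27207946777344) [ 0.465 -0.11 ] [0.641 0.321]
```

View pics/z0.png

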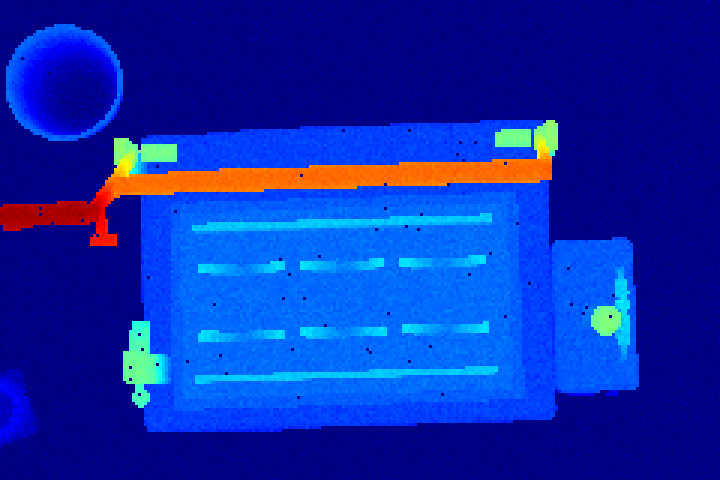

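```bash
python3 - <<'E'
from h import *
W=np.load("W0.npy")
def pts(u0,v0,u1,v1,lo,hi):
    # coordinates in z0.png pixels
    w=W[140+v0//3:140+v1//3,180+u0//3:180+u1//3].reshape(-1,3); return w[(w[:,2]>lo)&(w[:,2]<hi)]
br=pts(185,205,500,240,.095,.115); fr=pts(185,360,505,390,.095,.115)
lines=[]
for m in(br,fr):
    a=np.polyfit(m[:,1],m[:,0],1); lines.append(a); print(len(m),a,m[:,1].min(),m[:,1].max(),np.std(m[:,0]-np.polyval(a,m[:,1])))
yaw=-np.arctan(np.mean([l[0] for l in lines])); print("yaw",yaw,np.degrees(yaw))
Rz=np.array([[np.cos(yaw),-np.sin(yaw)],[np.sin(yaw),np.cos(yaw)]])
def loc(m): return m[:,:2]@Rz   # world-> rotated frame
for nm,m in(("back",br),("front",fr)): q=loc(m);print(nm,q.min(0),q.max(0),q.mean(0))
h=pts(130,120,560,440,.052,.069); q=loc(h); print("housing p.5/99.5",np.percentile(q,[.5,1,2,98,99,99.5],axis=0))
l=pts(190,440-120,490,345,.1,.125);q=loc(l);print("front saddle",q.min(0),q.max(0))
# gaps: y-histogram of saddle pts
for nm,b in(("fs",(190,315,500,345)),("bs",(190,250,500,280))):
    q=loc(pts(*b,.09,.125)); 
    y=np.sort(q[:,1]); g=np.where(np.diff(y)>.009)[0]; print(nm,"x",q[:,0].mean(),"y segs",y[0],[(y[i],y[i+1]) for i in g],y[-1])
pod=pts(555,230,640,400,.06,.076);q=loc(pod);print("pod",q.min(0),q.max(0))
kn=pts(585,300,622,340,.12,.18);print("knob",kn.mean(0),kn.max(0),len(kn),loc(kn).mean(0))
hd=pts(0,200,85,232,.25,.4);print("handle",hd.mean(0),hd.max(0),loc(hd).mean(0),loc(hd).min(0),loc(hd).max(0))
E
```

```text
269 [-0.05043445  0.56427859] -0.004253713469197924 0.26193860405447117 0.001979789209316992
236 [-0.05163906  0.42867467] -0.011727432687720227 0.25512414774637554 0.0018023171196985305
yaw 0.05099250851428099 2.9216555246532168
back [ 0.56062361 -0.03309497] [0.56764297 0.23344775] [0.56362237 0.09983144]
front [ 0.42488881 -0.03370204] [0.4311914  0.23348544] [0.42804538 0.09814962]
housing p.5/99.5 [[ 0.38144223 -0.09089811]
 [ 0.38192638 -0.08990877]
 [ 0.3828808  -0.08789579]
 [ 0.65798635  0.28571471]
 [ 0.65918048  0.28741183]
 [ 0.66015935  0.28914017]]
front saddle [ 0.46169111 -0.02705415] [0.47031127 0.2290687 ]
fs x 0.46601913805777634 y segs -0.027054150219149368 [(np.float64(0.0021485037372404882), np.float64(0.015533486438855146)), (np.float64(0.047511282640782755), np.float64(0.06345879431391147)), (np.float64(0.09401053778934954), np.float64(0.10737912204705996)), (np.float64(0.13819995067238092), np.float64(0.15412633683894594)), (np.float64(0.18291601112962166), np.float64(0.199420996206199))] 0.229068697683413
bs x 0.5260060356116609 y segs -0.02634590357637157 [(np.float64(0.003002463210247418), np.float64(0.021756059519965953)), (np.float64(0.048413548869851324), np.float64(0.0641379970814684)), (np.float64(0.09228000259996216), np.float64(0.10839931750168826)), (np.float64(0.13623328384862085), np.float64(0.152674271816498)), (np.float64(0.18163116721320116), np.float64(0.20077954519270583))] 0.22799028074179092
pod [ 0.4061808  -0.16547122] [ 0.54680134 -0.0895628 ]
knob [ 0.47205051 -0.10211283  0.16217727] [ 0.48372261 -0.0909122   0.16962026] 80 [ 0.46623219 -0.12604071]
handle [0.53445573 0.34056249 0.31636235] [0.54544854 0.37252807 0.32264174] [0.55111964 0.31287838] [0.54123459 0.28031048] [0.5615837  0.34463071]
```

```bash
cat >> h.py <<'E'
YAW=0.051; O=np.array([.4902,.1257,0])
RS=R.from_euler("z",YAW)
def S(x,y,z): return RS.apply(np.array([x,y,z])/1000)+O
def toolR(zdir,ydir):
    z=np.array(zdir,float); z/=np.linalg.norm(z); y=np.array(ydir,float); y-=z*(y@z); y/=np.linalg.norm(y)
    return R.from_matrix(np.stack([np.cross(y,z),y,z],1))
def rel(p,Rt,p0=None,R0=None):
    """prints shift (cm, current tool axes), total turn (tool axes), and the screw version"""
    if p0 is None: _,p0,R0=st()
    t=R0.inv().apply(p-p0)*100; w=(R0.inv()*Rt).as_rotvec(); th=np.linalg.norm(w)
    from scipy.linalg import logm
    k=R.from_rotvec(w).as_matrix(); J=np.eye(3)
    if th>1e-6:
        a=w/th; A=np.array([[0,-a[2],a[1]],[a[2],0,-a[0]],[-a[1],a[0],0]])
        J=np.eye(3)*np.sin(th)/th+(1-np.sin(th)/th)*np.outer(a,a)+(1-np.cos(th))/th*A
    print("shift",t.round(2),"turn",w.round(3),"|t|",np.linalg.norm(t).round(2),"th",th.round(3),"screw",np.linalg.solve(J,t).round(2))
def show():
    s,p,Rm=st(); print("t",round(s["clock"],2),"p",p.round(4),"z",Rm.as_matrix()[:,2].round(3),"y",Rm.as_matrix()[:,1].round(3),"j",np.round(s["joints"],2),"F",np.round(s["ft_force"],1),"w",round(float(s["gripper_width"])*8.54,2),"ff",round(float(s["finger_force"]),1))
E
python3 - <<'E'
from h import *
show()
ex=RS.apply([1,0,0])
rel(S(-30,-227.5,230),toolR([0,0,-1],ex)); rel(S(-30,-227.5,230),toolR([0,0,-1],-ex))
E
```

```text
t 0.15 p [ 0.2263 -0.5281  0.2306] z [-0.     0.001 -1.   ] y [ 0.394 -0.919 -0.001] j [-1.29  0.28  1.51  0.    1.36 -0.12] F [-0.3 -0.1 -0.4] w 8.51 ff 0.0
shift [ 39.31 -29.41   0.11] turn [-1.000e-03 -1.000e-03 -1.217e+00] |t| 49.09 th 1.217 screw [52.23 -1.77  0.08]
shift [ 39.31 -29.41   0.11] turn [-1.000e-03  1.000e-03  1.925e+00] |t| 49.09 th 1.925 screw [ -1.95 -57.54   0.11]
```

```bash
python3 - <<'E'
from h import *
import cv2
p,d=arm.camera("side"); cv2.imwrite("pics/crop1.png",cv2.resize(p[270:420,250:450,::-1],(800,600),interpolation=2))
E
```

```text
(no output)
```

View pics/crop1.png

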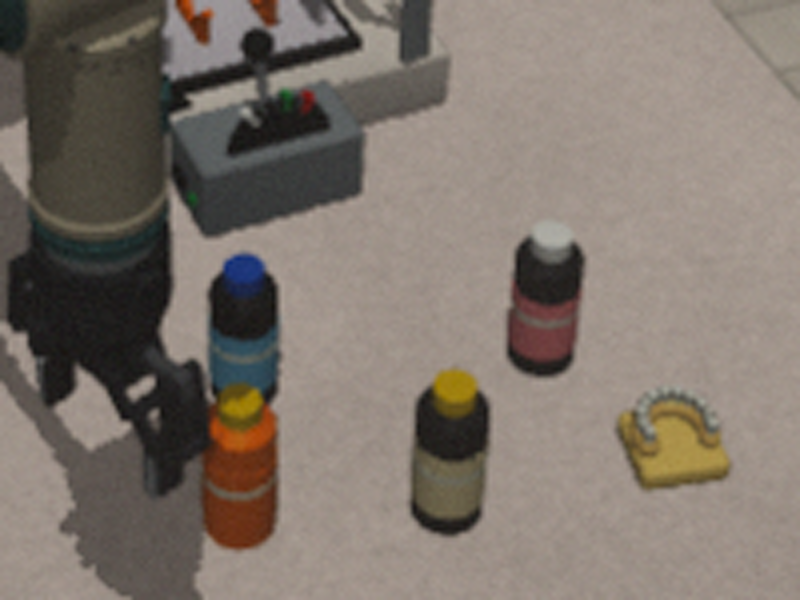

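Crop: the lever knob (257,45) stands between the white and green tabs. White cap with pink label is at (545,300), yellow cap with cream label (450,450) and blue cap with light-blue label (243,330). The orange bottle (240,460) is the decoy.

```bash
python3 -m creep '[{"jaw":5.0,"travel":[4.35,-0.15,0],"rot":[0,0,-0.1014]},{"jaw":5.0,"travel":[4.35,-0.15,0],"rot":[0,0,-0.1014]},{"jaw":5.0,"travel":[4.35,-0.15,0],"rot":[0,0,-0.1014]},{"jaw":5.0,"travel":[4.35,-0.15,0],"rot":[0,0,-0.1014]},{"jaw":5.0,"travel":[4.35,-0.15,0],"rot":[0,0,-0.1014]},{"jaw":5.0,"travel":[4.35,-0.15,0],"rot":[0,0,-0.1014]},{"jaw":5.0,"travel":[4.35,-0.15,0],"rot":[0,0,-0.1014]},{"jaw":5.0,"travel":[4.35,-0.15,0],"rot":[0,0,-0.1014]},{"jaw":5.0,"travel":[4.35,-0.15,0],"rot":[0,0,-0.1014]},{"jaw":5.0,"travel":[4.35,-0.15,0],"rot":[0,0,-0.1014]},{"jaw":5.0,"travel":[4.35,-0.15,0],"rot":[0,0,-0.1014]},{"jaw":5.0,"travel":[4.35,-0.15,0],"rot":[0,0,-0.1014]}]'; python3 - <<'E'
from h import *
show(); ex=RS.apply([1,0,0]); rel(S(-30,-227.5,140),toolR([0,0,-1],ex))
E
```

```text
clock: 1.7
ee_pos: [0.4931, -0.1148, 0.2311]
tool_rot: [0.0, 0.688, 0.726, 0.0]
ft_force: [0.6, 0.3, 0.0]
gripper_width: 0.585
finger_force: 0.0
t 1.7 p [ 0.4931 -0.1148  0.2311] z [ 0.  0. -1.] y [0.999 0.054 0.   ] j [-0.37  0.17  1.65  0.    1.32 -0.42] F [0.6 0.3 0. ] w 5.0 ff 0.0
shift [ 1.29 -2.06  9.11] turn [ 0.    -0.     0.003] |t| 9.43 th 0.003 screw [ 1.29 -2.06  9.11]
```

```bash
python3 -m creep '[{"jaw":5.0,"travel":[0.65,-1.03,0],"rot":[0,0,0]},{"jaw":5.0,"travel":[0.65,-1.03,0],"rot":[0,0,0]},{"jaw":5.0,"travel":[0,0,0],"rot":[0,0,0]},{"jaw":5.0,"travel":[0,0,0],"rot":[0,0,0]}]'; python3 - <<'E'
from h import *
import cv2
show(); ex=RS.apply([1,0,0]); rel(S(-30,-227.5,140),toolR([0,0,-1],ex))
p,d=arm.camera("side"); cv2.imwrite("pics/crop2.png",cv2.resize(p[200:350,230:430,::-1],(800,600),interpolation=2))
E
```

```text
clock: 2.2
ee_pos: [0.4719, -0.1054, 0.2314]
tool_rot: [0.0, 0.69, 0.724, 0.0]
ft_force: [0.4, 0.2, -1.2]
gripper_width: 0.583
finger_force: 0.0
t 2.2 p [ 0.4719 -0.1054  0.2314] z [ 0.001 -0.001 -1.   ] y [0.999 0.049 0.001] j [-0.36  0.14  1.69 -0.    1.31 -0.41] F [ 0.4  0.2 -1.2] w 4.98 ff 0.0
shift [0.25 0.   9.14] turn [ 0.001  0.001 -0.002] |t| 9.15 th 0.002 screw [0.24 0.   9.14]
```

View pics/crop2.png

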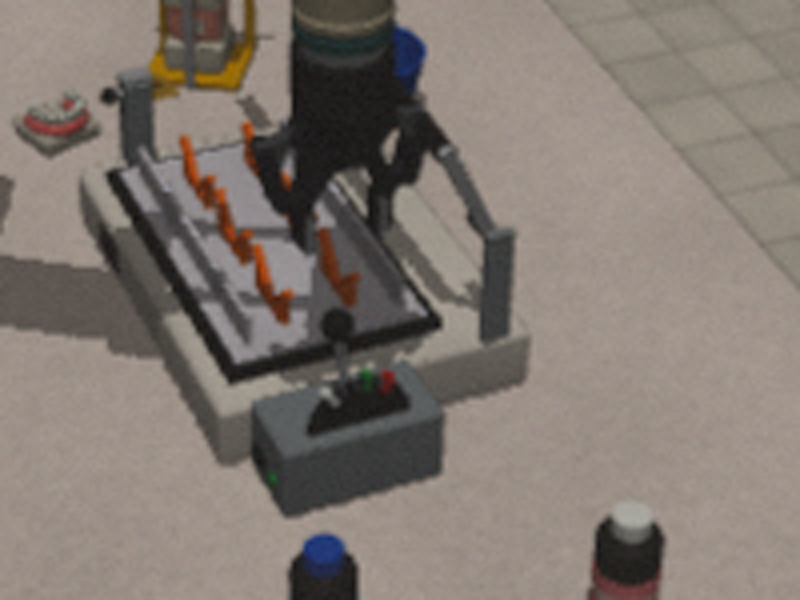

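The open fork at (340,230) sits directly above the knob at (337,325). Next I descend and pull back.

```bash
python3 -m creep '[{"jaw":5.0,"travel":[0.1,0,3],"rot":[0,0,0]},{"jaw":5.0,"travel":[0.1,0,3],"rot":[0,0,0]},{"jaw":5.0,"travel":[0,0,3],"rot":[0,0,0]},{"jaw":3.2,"travel":[0,0,0],"rot":[0,0,0]},{"jaw":3.2,"travel":[0,0,0],"rot":[0,0,0]},{"jaw":3.2,"travel":[0,0,0],"rot":[0,0,0]}]'; python3 -m creep '[{"jaw":3.2,"travel":[0,-1,0.2],"rot":[0,0,0]},{"jaw":3.2,"travel":[0,-1,0.3],"rot":[0,0,0]},{"jaw":3.2,"travel":[0,-1,0.4],"rot":[0,0,0]},{"jaw":3.2,"travel":[0,-0.6,0.4],"rot":[0,0,0]},{"jaw":3.2,"travel":[0,-0.3,0],"rot":[0,0,0]},{"jaw":3.2,"travel":[0,0,0],"rot":[0,0,0]}]';  python3 - <<'E'
from h import *
show(); s,p,_=st(); print("shaker",(RS.inv().apply(p-O)*1000).round(1))
E
```

```text
clock: 3.0
ee_pos: [0.4727, -0.1029, 0.1427]
tool_rot: [0.001, 0.689, 0.725, 0.001]
ft_force: [-0.5, -0.5, 0.3]
gripper_width: 0.376
finger_force: 0.0
clock: 3.75
ee_pos: [0.432, -0.1043, 0.1281]
tool_rot: [-0.001, 0.689, 0.725, -0.0]
ft_force: [0.8, 0.1, -1.1]
gripper_width: 0.374
finger_force: 0.0
t 3.75 p [ 0.432  -0.1043  0.1281] z [-0.001  0.    -1.   ] y [ 0.999  0.051 -0.001] j [-0.39  0.17  1.93 -0.    1.04 -0.44] F [ 0.8  0.1 -1.1] w 3.2 ff 0.0
shaker [ -69.8 -226.7  128.1]
```

```bash
python3 -m creep '[{"jaw":3.2,"travel":[0,-0.2,0],"rot":[0,0,0]},{"jaw":3.2,"travel":[0,-0.2,0],"rot":[0,0,0]},{"jaw":3.2,"travel":[0,-0.2,0],"rot":[0,0,0]},{"jaw":3.2,"travel":[0,0,0],"rot":[0,0,0]}]';  python3 - <<'E'
from h import *
show(); s,p,_=st(); print("shaker",(RS.inv().apply(p-O)*1000).round(1))
E
```

```text
clock: 4.25
ee_pos: [0.4289, -0.1047, 0.1285]
tool_rot: [0.002, 0.689, 0.725, 0.002]
ft_force: [6.5, 2.0, -4.7]
gripper_width: 0.371
finger_force: 3.2
t 4.25 p [ 0.4289 -0.1047  0.1285] z [ 0.005 -0.    -1.   ] y [0.999 0.05  0.005] j [-0.4   0.16  1.94  0.    1.04 -0.45] F [ 6.5  2.  -4.7] w 3.17 ff 3.2
shaker [ -73.  -227.   128.5]
```

```bash
python3 -m creep '[{"jaw":3.6,"travel":[0,0.4,0],"rot":[0,0,0]},{"jaw":5,"travel":[0,0,0],"rot":[0,0,0]},{"jaw":5,"travel":[0,0,0],"rot":[0,0,0]},{"jaw":5,"travel":[0,0,-5],"rot":[0,0,0]},{"jaw":8,"travel":[0,0,-5],"rot":[0,0,0]},{"jaw":8,"travel":[0,0,-5],"rot":[0,0,0]},{"jaw":8,"travel":[0,0,0],"rot":[0,0,0]}]' | head -2; cat >> h.py <<'E'
def stand(b,d,a,back=0.,h=.068):
    d=np.array([*d,0.])/np.linalg.norm(d); z=d*np.sin(a)-np.array([0,0,1])*np.cos(a)
    return np.array([b[0],b[1],h])+z*(.019-back), toolR(z,np.cross([0,0,1],d))
def place(y,up,a,off=.008):
    ex=RS.apply([1,0,0]); z=ex*np.cos(a)-np.array([0,0,1])*np.sin(a)
    g=S(-off*1000,y,116+up*1000)   # cap toward robot: grip point lies toward -x of the middle
    return g+.019*z, toolR(z,-RS.apply([0,1,0]))
def caps(near,rad=.06):
    p,d=arm.camera("top"); W=cloud("top",d); w=W.reshape(-1,3); c=p.reshape(-1,3)
    for n in near:
        k=(np.hypot(w[:,0]-n[0],w[:,1]-n[1])<rad)&(w[:,2]>.112)&(w[:,2]<.13)
        m=w[k]; print(n,len(m),m.mean(0).round(4) if len(m) else None, c[k].mean(0).round() if len(m) else None)
    return p,W
E
python3 - <<'E'
from h import *
show(); a=np.radians(60)
rel(*stand((.394,-.296),(.3,-.95),a,.12))
p,W=caps([(.608,-.338),(.485,-.448),(.393,-.296),(.347,-.41)]); kn=W[200:280,360:400].reshape(-1,3); kn=kn[kn[:,2]>.12]; print("knob",kn.mean(0),kn[:,2].max(),(RS.inv().apply(kn.mean(0)-O)*1000).round(1))
E
```

```text
clock: 5.12
ee_pos: [0.4326, -0.1054, 0.2823]
t 5.12 p [ 0.4326 -0.1054  0.2823] z [ 0.008 -0.004 -1.   ] y [0.999 0.051 0.008] j [-0.4   0.04  1.67 -0.    1.42 -0.45] F [-0.3 -0.3 -1.4] w 8.0 ff 0.0
shift [-10.31  -7.16  16.37] turn [-0.127 -1.036 -0.235] |t| 20.63 th 1.07 screw [-0.04 -9.14 19.57]
(0.608, -0.338) 103 [ 0.6085 -0.3392  0.1206] [126. 127. 127.]
(0.485, -0.448) 101 [ 0.4846 -0.4481  0.1209] [127. 111.  41.]
(0.393, -0.296) 0 None None
(0.347, -0.41) 92 [ 0.3472 -0.4116  0.1207] [133. 118.  43.]
knob [ 0.43236515 -0.05486372  0.65691897] 0.6930084037924453 [ -67.  -177.4  656.9]
```

```bash
python3 -m creep '[{"jaw":8.2,"travel":[0,0,0],"rot":[-0.016,-0.13,-0.029]},{"jaw":8.2,"travel":[0,0,0],"rot":[-0.016,-0.13,-0.029]},{"jaw":8.2,"travel":[0,0,0],"rot":[-0.016,-0.13,-0.029]},{"jaw":8.2,"travel":[0,0,0],"rot":[-0.016,-0.13,-0.029]},{"jaw":8.2,"travel":[0,0,0],"rot":[-0.016,-0.13,-0.029]},{"jaw":8.2,"travel":[0,0,0],"rot":[-0.016,-0.13,-0.029]},{"jaw":8.2,"travel":[0,0,0],"rot":[-0.016,-0.13,-0.029]},{"jaw":8.2,"travel":[0,0,0],"rot":[-0.016,-0.13,-0.029]},{"jaw":8.2,"travel":[0,0,0],"rot":[0,0,0]},{"jaw":8.2,"travel":[0,0,0],"rot":[0,0,0]}]' | head -2; 
python3 - <<'E'
from h import *
show(); a=np.radians(60)
rel(*stand((.394,-.296),(.3,-.95),a,.12))
caps([(.393,-.296)])
E
```

```text
clock: 6.42
ee_pos: [0.4307, -0.1045, 0.278]
t 6.42 p [ 0.4307 -0.1045  0.278 ] z [ 0.256 -0.826 -0.503] y [ 0.954  0.299 -0.006] j [ 0.35  0.13  2.08 -1.11  1.3   0.58] F [ 0.2  0.6 -0. ] w 8.2 ff 0.0
shift [ 9.59 -9.16 15.33] turn [-0.005 -0.003  0.004] |t| 20.27 th 0.007 screw [ 9.6  -9.21 15.29]
(0.393, -0.296) 108 [ 0.3914 -0.2966  0.1204] [ 47.  65. 105.]
```

```bash
python3 -m creep '[{"jaw":8.4,"travel":[1.92,-1.84,3.07],"rot":[0,0,0]},{"jaw":8.4,"travel":[1.92,-1.84,3.07],"rot":[0,0,0]},{"jaw":8.4,"travel":[1.92,-1.84,3.07],"rot":[0,0,0]},{"jaw":8.4,"travel":[1.92,-1.84,3.07],"rot":[0,0,0]},{"jaw":8.4,"travel":[1.92,-1.84,3.07],"rot":[0,0,0]},{"jaw":8.4,"travel":[0,0,0],"rot":[0,0,0]},{"jaw":8.4,"travel":[0,0,0],"rot":[0,0,0]}]' | head -2; 
python3 - <<'E'
from h import *
show(); a=np.radians(60)
rel(*stand((.3925,-.2965),(.3,-.95),a,0))
p,d=arm.camera("side"); cv2.imwrite("pics/a3.png",cv2.resize(p[210:420,200:480,::-1],(800,600),interpolation=2))
E
```

```text
clock: 7.35
ee_pos: [0.3541, -0.1445, 0.1629]
t 7.35 p [ 0.3541 -0.1445  0.1629] z [ 0.176 -0.811 -0.558] y [ 0.97   0.239 -0.041] j [ 0.27  0.22  2.34 -1.18  1.11  0.86] F [ 0.7 -0.2 -0.3] w 8.41 ff 0.0
shift [-1.02  0.62 20.19] turn [-0.076 -0.07   0.   ] |t| 20.22 th 0.103 screw [-0.31 -0.15 20.23]
```

View pics/a3.png

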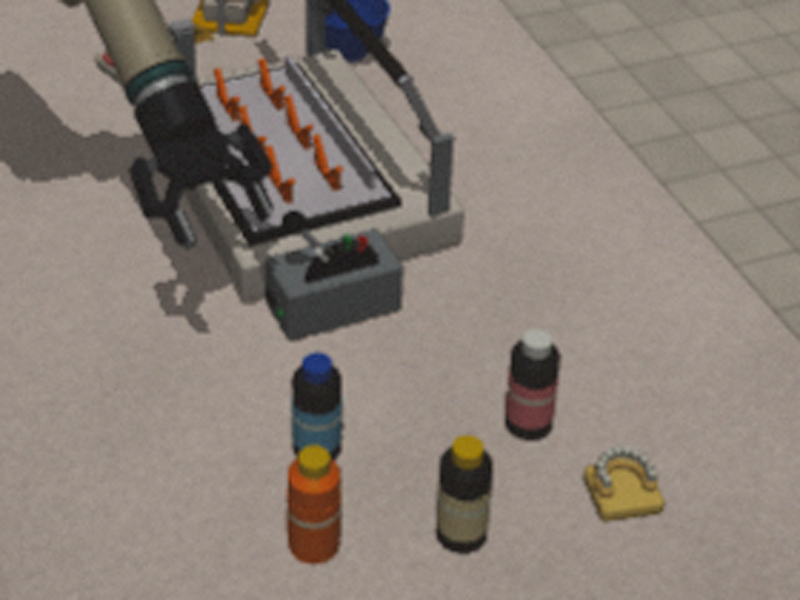

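The lever is at the white (stop) mark at (318,255), and the fingers are open at (200,190). j4 is at its limit, so I choose a more radial approach.

```bash
python3 - <<'E'
from h import *
a=np.radians(60)
for d in ((.45,-.9),(.6,-.8)):
  for b in (.12,0): rel(*stand((.3925,-.2965),d,a,b))
E
```

```text
shift [-0.26 -1.66  8.46] turn [-0.21  -0.073 -0.083] |t| 8.62 th 0.237 screw [ 0.13 -2.55  8.25]
shift [-1.02  0.87 20.16] turn [-0.21  -0.073 -0.083] |t| 20.21 th 0.237 screw [-0.29 -1.28 20.21]
shift [-0.47 -3.16  8.89] turn [-0.362 -0.076 -0.179] |t| 9.44 th 0.411 screw [ 0.19 -4.75  8.23]
shift [-0.98  1.15 20.08] turn [-0.362 -0.076 -0.179] |t| 20.14 th 0.411 screw [-0.2  -2.57 20.09]
```

```bash
python3 -m creep '[{"jaw":8.4,"travel":[0.06,-1.58,2.74],"rot":[-0.12,-0.025,-0.06]},{"jaw":8.4,"travel":[0.06,-1.58,2.74],"rot":[-0.12,-0.025,-0.06]},{"jaw":8.4,"travel":[0.06,-1.58,2.74],"rot":[-0.12,-0.025,-0.06]},{"jaw":8.4,"travel":[0,0,0],"rot":[0,0,0]},{"jaw":8.4,"travel":[0,0,0],"rot":[0,0,0]}]' | head -2; 
python3 - <<'E'
from h import *
show(); a=np.radians(60)
rel(*stand((.3925,-.2965),(.6,-.8),a,0))
E
```

```text
clock: 8.02
ee_pos: [0.2893, -0.118, 0.2031]
t 8.03 p [ 0.2893 -0.118   0.2031] z [ 0.416 -0.693 -0.59 ] y [ 0.842  0.537 -0.037] j [ 0.4  -0.11  2.48 -1.18  1.05  0.6 ] F [ 0.6  0.1 -0.4] w 8.39 ff 0.0
shift [-1.43 -0.24 26.5 ] turn [-0.084 -0.109 -0.01 ] |t| 26.54 th 0.138 screw [ 1.000e-02 -1.350e+00  2.653e+01]
```

```bash
python3 -m creep '[{"jaw":8.4,"travel":[0,0,4],"rot":[0,0,0]},{"jaw":8.4,"travel":[0,0,4],"rot":[0,0,0]},{"jaw":8.4,"travel":[0,0,4],"rot":[0,0,0]},{"jaw":8.4,"travel":[0,0,0],"rot":[0,0,0]}]' | head -2; 
python3 - <<'E'
from h import *
show(); a=np.radians(60)
rel(*stand((.3925,-.2965),(.6,-.8),a,0.05))
E
```

```text
clock: 8.52
ee_pos: [0.3157, -0.1511, 0.1924]
t 8.53 p [ 0.3157 -0.1511  0.1924] z [ 0.348 -0.674 -0.651] y [ 0.86   0.507 -0.065] j [ 0.13 -0.1   2.43 -1.18  0.88  0.4 ] F [-0.3  0.5  0. ] w 8.4 ff 0.0
shift [-0.69 -0.36 17.56] turn [-0.128 -0.191 -0.011] |t| 17.58 th 0.23 screw [ 0.99 -1.49 17.52]
```

```bash
cat > kin.py <<'E'
import numpy as np
from scipy.spatial.transform import Rotation as R
from scipy.optimize import least_squares
data=[([-1.28698,.276625,1.506107,0,1.360678,-.121],[.2263,-.5281,.2306]),([-.37,.17,1.65,0,1.32,-.42],[.4931,-.1148,.2311]),([-.36,.14,1.69,0,1.31,-.41],[.4719,-.1054,.2314]),
([-.4,.17-.01,1.94,0,1.04,-.45],[.4289,-.1047,.1285]),([-.4,.04,1.67,0,1.42,-.45],[.4326,-.1054,.2823]),([.35,.13,2.08,-1.11,1.3,.58],[.4307,-.1045,.278]),
([.27,.22,2.34,-1.18,1.11,.86],[.3541,-.1445,.1629]),([.4,-.11,2.48,-1.18,1.05,.6],[.2893,-.118,.2031]),([.13,-.1,2.43,-1.18,.88,.4],[.3157,-.1511,.1924])]
def fk(q,P):
    a1,d1,l2,a3,d4,d6=P; z1=R.from_euler("z",q[0]); A=R.from_euler("y",q[1]);B=R.from_euler("y",q[1]+q[2])
    o=z1*B*R.from_euler("z",q[3])*R.from_euler("y",q[4])
    pw=z1.apply(np.array([a1,0,d1])+A.apply([0,0,l2])+B.apply([a3,0,d4]))
    return pw+o.apply([0,0,d6]), o*R.from_euler("z",q[5]), pw
r=least_squares(lambda P:np.ravel([fk(q,P)[0]-p for q,p in data]),[0,.35,.45,.05,.4,.25],loss="soft_l1",f_scale=.004)
P=r.x
if __name__=="__main__":
    print(P.round(4),np.sqrt(np.mean(r.fun**2))); 
    for q,p in data: print((fk(q,P)[0]-p).round(4),fk(q,P)[1].as_matrix()[:,1:].T.round(2).tolist())
E
python3 kin.py
```

```text
[0.0687 0.1557 0.5756 0.1161 0.3924 0.2815] 0.031753710221509676
[-0.0626 -0.0331  0.0014] [[0.92, 0.39, 0.0], [-0.0, 0.0, -1.0]]
[-0.01   -0.0726  0.0012] [[-0.05, 1.0, -0.0], [0.0, -0.0, -1.0]]
[-0.0049 -0.0704  0.0001] [[-0.05, 1.0, -0.0], [0.0, -0.0, -1.0]]
[-0.0227 -0.067   0.0157] [[-0.05, 1.0, -0.0], [0.0, -0.0, -1.0]]
[-0.002  -0.0766 -0.0023] [[-0.05, 1.0, -0.01], [0.01, -0.0, -1.0]]
[ 0.0072  0.0057 -0.0205] [[-0.16, 0.48, -0.86], [0.26, -0.82, -0.5]]
[-0.0014  0.0002  0.0056] [[-0.17, 0.53, -0.83], [0.18, -0.81, -0.56]]
[ 0.0076 -0.0016 -0.0027] [[-0.34, 0.48, -0.81], [0.41, -0.7, -0.59]]
[-0.0029 -0.0103 -0.0016] [[-0.38, 0.54, -0.76], [0.35, -0.67, -0.65]]
```

```bash
python3 - <<'E'
s=open("kin.py").read()
s=s.replace("a1,d1,l2,a3,d4,d6=P","a1,d1,l2,a3,d4,d6,b,w5,a5=P").replace("[a1,0,d1]","[a1,b,d1]").replace("o.apply([0,0,d6])","o.apply([a5,w5,d6])").replace(".4,.25]",".4,.25,0,0,0]").replace('o*R.from_euler("z",q[5])','o*R.from_euler("z",q[5]-np.pi/2)')
open("kin.py","w").write(s)
E
python3 kin.py
```

```text
[ 5.000e-04  1.352e-01  6.322e-01  6.090e-02  4.202e-01  3.648e-01
  6.860e-02  1.500e-03 -7.000e-04] 0.001084427496036444
[ 0.0009 -0.0006 -0.    ] [[-0.39, 0.92, 0.0], [-0.0, 0.0, -1.0]]
[-0.0007 -0.001  -0.0003] [[-1.0, -0.05, -0.0], [0.0, -0.0, -1.0]]
[ 0.0025  0.0017 -0.0016] [[-1.0, -0.05, -0.0], [0.0, -0.0, -1.0]]
[-0.0014  0.      0.0013] [[-1.0, -0.05, -0.0], [0.0, -0.0, -1.0]]
[-0.0015 -0.0008  0.0012] [[-1.0, -0.05, -0.01], [0.01, -0.0, -1.0]]
[-0.0006  0.0002 -0.0006] [[-0.95, -0.3, 0.01], [0.26, -0.82, -0.5]]
[-0.0002  0.001  -0.0005] [[-0.97, -0.25, 0.04], [0.18, -0.81, -0.56]]
[ 0.0003 -0.0018  0.0013] [[-0.84, -0.54, 0.04], [0.41, -0.7, -0.59]]
[ 0.0012  0.0005 -0.0006] [[-0.86, -0.51, 0.07], [0.35, -0.67, -0.65]]
```

```bash
sed -i 's|q\[5\]-np.pi/2|q[5]+np.pi/2|' kin.py; cat > plan.py <<'E'
from h import *; import kin
lo=np.array([-2.89,-.75,.22,-1.18,.11,-2.7])+.05; hi=np.array([2.89,2.08,2.7,4.32,2.71,2.7])-.05
rng=np.random.default_rng(0)
SE=[np.array([a,.4,1.8,c,1.,e]) for a in(-.6,.3) for c in(-.8,0,1.6,3.) for e in(-1.5,0,1.5)]
def ik(p,Rt,seeds=SE):
    out=[]
    for s in seeds:
        def f(q):
            pp,RR,_=kin.fk(q,kin.P); return np.r_[(pp-p)*5,(RR.inv()*Rt).as_rotvec()]
        r=least_squares(f,np.clip(s,lo+.01,hi-.01),bounds=(lo,hi),max_nfev=60)
        if np.abs(r.fun).max()<5e-3 and not any(np.allclose(r.x,o,atol=.05) for o in out): out.append(r.x)
    return out
from scipy.optimize import least_squares
E
cat > t.py <<'E'
from plan import *
B=dict(blue=(.3925,-.2965),yellow=(.4846,-.448),white=(.6085,-.339))
import sys
for n,b in B.items():
    for az in np.arange(-180,180,30):
        for al in (60,75):
            d=(np.cos(np.radians(az)),np.sin(np.radians(az)))
            for s in(1,-1):
                def tgt(back):
                    p,Rt=stand(b,d,np.radians(al),back); return p,(Rt if s>0 else Rt*R.from_euler("z",np.pi))
                for q in ik(*tgt(0),seeds=SE[::2]):
                    if len(ik(*tgt(.1),seeds=[q])): print(n,az,al,s,q.round(2),"wrist",kin.fk(q,kin.P)[2].round(2))
E
time python3 t.py
```

```text
blue -180 60 1 [-0.5   0.83  1.44 -0.44  1.83  1.18] wrist [ 0.69 -0.3   0.24]
blue -180 60 -1 [-0.5   0.83  1.44 -0.44  1.83 -1.96] wrist [ 0.69 -0.3   0.24]
blue -180 75 1 [-0.48  0.97  1.37 -0.52  2.03  1.19] wrist [ 0.73 -0.3   0.16]
blue -180 75 -1 [-0.48  0.97  1.37 -0.52  2.03 -1.95] wrist [ 0.73 -0.3   0.16]
blue -150 60 1 [-0.33  0.75  1.67 -0.71  1.58  1.05] wrist [ 0.65 -0.15  0.24]
blue -150 60 -1 [-0.33  0.75  1.67 -0.71  1.58 -2.09] wrist [ 0.65 -0.15  0.24]
blue -150 75 1 [-0.29  0.89  1.62 -0.79  1.76  1.12] wrist [ 0.68 -0.13  0.16]
blue -150 75 -1 [-0.29  0.89  1.62 -0.79  1.76 -2.02] wrist [ 0.68 -0.13  0.16]
blue -120 60 1 [-0.2   0.65  1.97 -1.03  1.27  1.06] wrist [ 0.54 -0.04  0.24]
blue -120 60 -1 [-0.2   0.65  1.97 -1.03  1.27 -2.08] wrist [ 0.54 -0.04  0.24]
blue -120 75 1 [-0.14  0.81  1.96 -1.12  1.46  1.22] wrist [ 0.56 -0.01  0.16]
blue -120 75 -1 [-0.14  0.81  1.96 -1.12  1.46 -1.92] wrist [ 0.56 -0.01  0.16]
blue 0 60 1 [-1.49  0.58  2.52  1.63  1.04  1.61] wrist [ 0.09 -0.29  0.24]
blue 0 60 -1 [-1.49  0.58  2.52  1.63  1.04 -1.53] wrist [ 0.09 -0.29 
[... 5840 characters left out ...]
12] wrist [ 0.32 -0.5   0.16]
white 60 60 1 [-1.01  0.84  1.44  0.87  1.55  2.31] wrist [ 0.46 -0.6   0.24]
white 60 60 -1 [-1.01  0.84  1.44  0.87  1.55 -0.83] wrist [ 0.46 -0.6   0.24]
white 60 75 1 [-1.05  0.95  1.42  1.01  1.72  2.22] wrist [ 0.44 -0.63  0.16]
white 60 75 -1 [-1.05  0.95  1.42  1.01  1.72 -0.92] wrist [ 0.44 -0.63  0.16]
white 90 60 1 [-0.89  0.99  1.04  0.63  1.96  2.23] wrist [ 0.61 -0.64  0.24]
white 90 60 -1 [-0.89  0.99  1.04  0.63  1.96 -0.91] wrist [ 0.61 -0.64  0.24]
white 90 75 1 [-0.91  1.11  0.97  0.78  2.14  2.26] wrist [ 0.61 -0.67  0.16]
white 90 75 -1 [-0.91  1.11  0.97  0.78  2.14 -0.88] wrist [ 0.61 -0.67  0.16]
real	0m17.087s
user	0m17.642s
sys	0m0.032s
```

```bash
cat >> h.py <<'E'
RZ=R.from_euler("z",np.pi)
def standm(b,azd,ad=60,back=0.,h=.068):
    a=np.radians(azd); p,r=stand(b,(np.cos(a),np.sin(a)),np.radians(ad),back,h); return p,r*RZ
def placem(y,up,ad=60,off=.008):
    p,r=place(y,up,np.radians(ad),off); return p,r*RZ
E
cat > t2.py <<'E'
from plan import *
q0=arm.state()["joints"]; 
for y in(-90,0,90):
    for up in(.12,0): print("place",y,up,[q.round(2) for q in ik(*placem(y,up))])
p1=np.array([.40,-.40,.33]); R1=toolR([0,0,-1],[.97,-.26,0]); rel(p1,R1)
rel(*standm((.4846,-.448),75,60,.14),p1,R1)
E
python3 t2.py
```

```text
place -90 0.12 [array([-0.14, -0.08,  2.08,  0.16,  0.63, -1.87])]
place -90 0 [array([-0.14,  0.1 ,  2.29,  0.39,  0.25, -2.11])]
place 0 0.12 [array([ 0.15, -0.05,  2.06, -0.08,  0.62, -1.42])]
place 0 0 [array([ 0.15,  0.12,  2.26, -0.2 ,  0.24, -1.29])]
place 90 0.12 [array([ 0.4 ,  0.01,  2.  , -0.28,  0.66, -1.04])]
place 90 0 [array([ 0.4 ,  0.17,  2.19, -0.56,  0.33, -0.73])]
shift [-26.93  -6.26  10.75] turn [0.284 0.838 0.771] |t| 29.66 th 1.174 screw [-30.79   6.06  -1.21]
shift [-12.92   9.42  20.15] turn [ 0.     1.047 -0.   ] |t| 25.72 th 1.047 screw [-22.27   9.41  11.51]
```

```bash
python3 -m creep '[{"jaw":8.4,"travel":[-3.42,0.67,-0.13],"rot":[0.0316,0.093,0.0857]},{"jaw":8.4,"travel":[-3.42,0.67,-0.13],"rot":[0.0316,0.093,0.0857]},{"jaw":8.4,"travel":[-3.42,0.67,-0.13],"rot":[0.0316,0.093,0.0857]},{"jaw":8.4,"travel":[-3.42,0.67,-0.13],"rot":[0.0316,0.093,0.0857]},{"jaw":8.4,"travel":[-3.42,0.67,-0.13],"rot":[0.0316,0.093,0.0857]},{"jaw":8.4,"travel":[-3.42,0.67,-0.13],"rot":[0.0316,0.093,0.0857]},{"jaw":8.4,"travel":[-3.42,0.67,-0.13],"rot":[0.0316,0.093,0.0857]},{"jaw":8.4,"travel":[-3.42,0.67,-0.13],"rot":[0.0316,0.093,0.0857]},{"jaw":8.4,"travel":[-3.42,0.67,-0.13],"rot":[0.0316,0.093,0.0857]},{"jaw":8.4,"travel":[0,0,0],"rot":[0,0,0]},{"jaw":8.4,"travel":[0,0,0],"rot":[0,0,0]}]' | head -2
python3 - <<'E'
from h import *
show(); rel(*standm((.4846,-.448),75,70,.14))
E
```

```text
clock: 9.9
ee_pos: [0.4092, -0.3869, 0.3401]
t 9.9 p [ 0.4092 -0.3869  0.3401] z [-0.003  0.001 -1.   ] y [ 0.967 -0.254 -0.003] j [-0.88  0.22  1.32 -0.    1.61 -0.62] F [ 0.2 -0.9 -0.3] w 8.4 ff 0.0
shift [-15.36   8.85  23.05] turn [-0.006  1.222  0.003] |t| 29.08 th 1.222 screw [-27.48   8.82  10.75]
```

```bash
python3 -m creep '[{"jaw":8.5,"travel":[-3.05,0.98,1.19],"rot":[0,0.136,0]},{"jaw":8.5,"travel":[-3.05,0.98,1.19],"rot":[0,0.136,0]},{"jaw":8.5,"travel":[-3.05,0.98,1.19],"rot":[0,0.136,0]},{"jaw":8.5,"travel":[-3.05,0.98,1.19],"rot":[0,0.136,0]},{"jaw":8.5,"travel":[-3.05,0.98,1.19],"rot":[0,0.136,0]},{"jaw":8.5,"travel":[-3.05,0.98,1.19],"rot":[0,0.136,0]},{"jaw":8.5,"travel":[-3.05,0.98,1.19],"rot":[0,0.136,0]},{"jaw":8.5,"travel":[-3.05,0.98,1.19],"rot":[0,0.136,0]},{"jaw":8.5,"travel":[-3.05,0.98,1.19],"rot":[0,0.136,0]},{"jaw":8.5,"travel":[0,0,0],"rot":[0,0,0]},{"jaw":8.5,"travel":[0,0,0],"rot":[0,0,0]}]' | head -2
python3 - <<'E'
from h import *
show(); caps([(.4846,-.448),(.6085,-.339),(.393,-.296)])
rel(*standm((.4846,-.448),75,70,.0))
E
```

```text
clock: 11.28
ee_pos: [0.4521, -0.5725, 0.1253]
t 11.28 p [ 0.4521 -0.5725  0.1253] z [ 0.236  0.909 -0.344] y [ 0.968 -0.251  0.002] j [-1.26  1.14  0.64  0.79  2.35 -0.74] F [-0.6  0.5  1.6] w 8.5 ff 0.0
(0.4846, -0.448) 105 [ 0.485  -0.4478  0.1205] [122. 106.  38.]
(0.6085, -0.339) 106 [ 0.6083 -0.339   0.1207] [124. 125. 125.]
(0.393, -0.296) 107 [ 0.3914 -0.2966  0.1208] [38. 54. 89.]
shift [-1.13 -0.02 16.1 ] turn [-0.006  0.007  0.007] |t| 16.14 th 0.011 screw [-1.18 -0.06 16.09]
```

```bash
python3 -m creep '[{"jaw":8.5,"travel":[-0.55,0,3.2],"rot":[0,0,0]},{"jaw":8.5,"travel":[-0.55,0,3.2],"rot":[0,0,0]},{"jaw":8.5,"travel":[0,0,3.2],"rot":[0,0,0]},{"jaw":8.5,"travel":[0,0,3.2],"rot":[0,0,0]},{"jaw":8.5,"travel":[0,0,3.2],"rot":[0,0,0]},{"jaw":8.5,"travel":[0,0,0],"rot":[0,0,0]}]' | head -2
python3 - <<'E'
from h import *
show(); 
rel(*standm((.485,-.448),75,70,.0))
E
python3 -m creep '[{"jaw":4.5,"travel":[0,0,0],"rot":[0,0,0]},{"jaw":4.5,"travel":[0,0,0],"rot":[0,0,0]},{"jaw":4.5,"travel":[0,0,0],"rot":[0,0,0]},{"jaw":4.5,"travel":[0,0,0],"rot":[0,0,0]},{"jaw":4.5,"travel":[0,0,0],"rot":[0,0,0]}]'
```

```text
clock: 12.08
ee_pos: [0.4897, -0.4303, 0.0641]
t 12.07 p [ 0.4897 -0.4303  0.0641] z [ 0.237  0.907 -0.349] y [ 0.968 -0.251  0.006] j [-1.16  1.02  1.12  0.7   2.02 -0.96] F [-0.5 -0.1  1. ] w 8.5 ff 0.0
shift [-0.26  0.    0.04] turn [-0.006  0.007  0.008] |t| 0.27 th 0.013 screw [-0.26  0.    0.04]
clock: 12.7
ee_pos: [0.4884, -0.4331, 0.0598]
tool_rot: [-0.349, 0.648, 0.501, 0.456]
ft_force: [-0.4, -4.5, 7.2]
gripper_width: 0.566
finger_force: 61.6
```

```bash
python3 -m creep '[{"jaw":4.0,"travel":[2.35,0,-0.86],"rot":[0,0,0]},{"jaw":4.0,"travel":[4.7,0,-1.7],"rot":[0,0,0]},{"jaw":4.0,"travel":[4.7,0,-1.7],"rot":[0,0,0]},{"jaw":4.0,"travel":[4.7,0,-1.7],"rot":[0,0,0]},{"jaw":4.0,"travel":[4.7,0,-1.7],"rot":[0,0,0]},{"jaw":4.0,"travel":[0,0,0],"rot":[0,0,0]}]'
python3 - <<'E'
from h import *
show(); 
p,r=placem(90,.15,70); rel(p,r)
s,p0,R0=st()
# midway: bottle laid, tool near vertical, above the open bench
a=np.radians(0);
from plan import ik
pm=np.array([.45,-.30,.36]); rm=toolR([np.sin(.35),0,-np.cos(.35)],[0,1,0]); rel(pm,rm)
print([q.round(2) for q in ik(pm,rm)],[q.round(2) for q in ik(p,r)]); rel(p,r,pm,rm)
E
```

```text
clock: 13.45
ee_pos: [0.4885, -0.4318, 0.2873]
tool_rot: [-0.346, 0.649, 0.503, 0.453]
ft_force: [0.3, 1.2, -1.1]
gripper_width: 0.566
finger_force: 61.9
t 13.45 p [ 0.4885 -0.4318  0.2873] z [ 0.24   0.906 -0.349] y [ 0.967 -0.253  0.007] j [-1.17  0.82  0.97  0.85  2.27 -0.68] F [ 0.3  1.2 -1.1] w 4.83 ff 61.9
shift [ 18.27 -16.84  59.9 ] turn [ 0.852 -1.037 -1.833] |t| 64.85 th 2.272 screw [50.15 40.66 42.19]
shift [10.97 -7.01  8.48] turn [ 0.83  -1.067 -1.787] |t| 15.54 th 2.24 screw [16.84  9.38  1.42]
[array([-0.9 ,  0.03,  1.56,  0.28,  1.35, -2.51])] [array([ 0.36,  0.04,  1.82, -0.13,  0.96, -1.21])]
shift [ 0.63 51.55 11.68] turn [-0.017  0.001 -0.048] |t| 52.86 th 0.051 screw [-0.61 51.45 12.13]
```

```bash
python3 - <<'E'
from h import *
from plan import ik
s,p0,R0=st(); q=np.array(s["joints"])
for i in range(1,11):
    Ri=R0*R.from_rotvec([0,-.157*i,0]); r=ik(p0,Ri,[q]); print(i,r and r[0].round(2)); q=r[0] if r else q
pA,RA=p0,Ri
p,r=placem(90,.15,70); rel(p,r,pA,RA)
w=(RA.inv()*r).as_rotvec()
for i in range(1,13):
    Ri=RA*R.from_rotvec(w*i/12); pi=pA+(p-pA)*i/12; rr=ik(pi,Ri,[q]); print(i,pi.round(2),rr and rr[0].round(2)); q=rr[0] if rr else q
E
```

```text
1 [-1.15  0.76  0.98  0.74  2.2  -0.7 ]
2 [-1.13  0.7   0.99  0.64  2.12 -0.72]
3 [-1.09  0.63  1.01  0.54  2.04 -0.73]
4 [-1.06  0.57  1.04  0.43  1.94 -0.73]
5 [-1.01  0.51  1.08  0.33  1.84 -0.71]
6 [-0.95  0.45  1.13  0.21  1.73 -0.68]
7 [-0.89  0.4   1.19  0.1   1.62 -0.63]
8 [-0.81  0.36  1.25 -0.03  1.51 -0.56]
9 [-0.73  0.32  1.32 -0.18  1.41 -0.46]
10 [-0.65  0.3   1.39 -0.34  1.32 -0.33]
shift [ 59.92 -16.84 -18.22] turn [-0.644  0.011 -1.764] |t| 64.85 th 1.878 screw [ 56.52  47.13 -16.57]
1 [ 0.49 -0.38  0.28] [-0.59  0.23  1.49 -0.33  1.26 -0.42]
2 [ 0.49 -0.32  0.28] [-0.53  0.17  1.58 -0.31  1.2  -0.5 ]
3 [ 0.49 -0.27  0.28] [-0.45  0.12  1.65 -0.3   1.16 -0.58]
4 [ 0.49 -0.22  0.27] [-0.38  0.07  1.71 -0.29  1.12 -0.65]
5 [ 0.49 -0.16  0.27] [-0.29  0.04  1.76 -0.27  1.09 -0.72]
6 [ 0.49 -0.11  0.27] [-0.2   0.01  1.8  -0.25  1.07 -0.79]
7 [ 0.49 -0.05  0.26] [-0.1  -0.01  1.83 -0.24  1.05 -0.85]
8 [ 0.49 -0.    0.26] [-0.01 -0.02  1.84 -0.22  1.03 -0.92]
9 [0.49 0.05 0.26] [ 0.09 -0.02  1.85 -0.2   1.01 -0.98]
10 [0.48 0.11 0.25] [ 0.19 -0.01  1.85 -0.18  0.99 -1.05]
11 [0.48 0.16 0.25] [ 0.28  0.01  1.84 -0.15  0.97 -1.12]
12 [0.48 0.22 0.25] [ 0.36  0.04  1.82 -0.13  0.96 -1.21]
```

```bash
python3 -m creep '[{"jaw":4.0,"travel":[0,0,0],"rot":[0,-0.157,0]},{"jaw":4.0,"travel":[0,0,0],"rot":[0,-0.157,0]},{"jaw":4.0,"travel":[0,0,0],"rot":[0,-0.157,0]},{"jaw":4.0,"travel":[0,0,0],"rot":[0,-0.157,0]},{"jaw":4.0,"travel":[0,0,0],"rot":[0,-0.157,0]},{"jaw":4.0,"travel":[0,0,0],"rot":[0,-0.157,0]},{"jaw":4.0,"travel":[0,0,0],"rot":[0,-0.157,0]},{"jaw":4.0,"travel":[0,0,0],"rot":[0,-0.157,0]},{"jaw":4.0,"travel":[0,0,0],"rot":[0,-0.157,0]},{"jaw":4.0,"travel":[0,0,0],"rot":[0,-0.157,0]},{"jaw":4.0,"travel":[0,0,0],"rot":[0,0,0]}]'
cat > mid.py <<'E'
from h import *
from plan import ik
import sys
show(); s,p0,R0=st(); y=float(sys.argv[1])
p,r=placem(y,.15,70); w=(R0.inv()*r).as_rotvec(); rm=R0*R.from_rotvec(w*.5); pm=np.array([.40,-.15,.31])
rel(pm,rm); rel(p,r,pm,rm); q=ik(pm,rm,[s["joints"]]); print(q)
E
python3 mid.py 90
```

```text
clock: 14.82
ee_pos: [0.4884, -0.4275, 0.2802]
tool_rot: [0.103, 0.779, 0.604, -0.137]
ft_force: [-0.0, -0.3, -2.0]
gripper_width: 0.571
finger_force: 62.2
t 14.82 p [ 0.4884 -0.4275  0.2802] z [-0.089 -0.326 -0.941] y [ 0.968 -0.25  -0.005] j [-0.65  0.31  1.39 -0.33  1.32 -0.34] F [-0.  -0.3 -2. ] w 4.88 ff 62.2
shift [ 22.23 -15.52 -11.07] turn [-0.32  -0.004 -0.881] |t| 29.28 th 0.937 screw [ 27.32  -2.8  -12.97]
shift [23.72 29.64 -2.01] turn [-0.32  -0.004 -0.881] |t| 38.01 th 0.937 screw [ 9.06 38.2   3.28]
[array([-0.38228752, -0.14750103,  1.82958722, -0.18045694,  1.16059988,
       -1.01989317])]
```

```bash
python3 -m creep '[{"jaw":4.0,"travel":[3.41,-0.35,-1.62],"rot":[-0.04,0,-0.11]},{"jaw":4.0,"travel":[3.41,-0.35,-1.62],"rot":[-0.04,0,-0.11]},{"jaw":4.0,"travel":[3.41,-0.35,-1.62],"rot":[-0.04,0,-0.11]},{"jaw":4.0,"travel":[3.41,-0.35,-1.62],"rot":[-0.04,0,-0.11]},{"jaw":4.0,"travel":[3.41,-0.35,-1.62],"rot":[-0.04,0,-0.11]},{"jaw":4.0,"travel":[3.41,-0.35,-1.62],"rot":[-0.04,0,-0.11]},{"jaw":4.0,"travel":[3.41,-0.35,-1.62],"rot":[-0.04,0,-0.11]},{"jaw":4.0,"travel":[3.41,-0.35,-1.62],"rot":[-0.04,0,-0.11]},{"jaw":4.0,"travel":[0,0,0],"rot":[0,0,0]}]'
python3 -c "
from h import *
show(); rel(*placem(90,.15,70))"
```

```text
clock: 15.95
ee_pos: [0.4155, -0.1482, 0.3112]
tool_rot: [0.156, 0.425, 0.889, -0.074]
ft_force: [0.8, -0.4, -2.4]
gripper_width: 0.567
finger_force: 62.5
t 15.95 p [ 0.4155 -0.1482  0.3112] z [ 0.214 -0.264 -0.941] y [0.778 0.628 0.001] j [-0.36 -0.12  1.81 -0.19  1.16 -0.99] F [ 0.8 -0.4 -2.4] w 4.84 ff 62.5
shift [24.72 28.17 -2.2 ] turn [-0.321 -0.002 -0.887] |t| 37.55 th 0.943 screw [10.53 37.37  2.91]
```

```bash
python3 -m creep '[{"jaw":4.0,"travel":[1.32,4.67,0.36],"rot":[-0.04,0,-0.111]},{"jaw":4.0,"travel":[1.32,4.67,0.36],"rot":[-0.04,0,-0.111]},{"jaw":4.0,"travel":[1.32,4.67,0.36],"rot":[-0.04,0,-0.111]},{"jaw":4.0,"travel":[1.32,4.67,0.36],"rot":[-0.04,0,-0.111]},{"jaw":4.0,"travel":[1.32,4.67,0.36],"rot":[-0.04,0,-0.111]},{"jaw":4.0,"travel":[1.32,4.67,0.36],"rot":[-0.04,0,-0.111]},{"jaw":4.0,"travel":[1.32,4.67,0.36],"rot":[-0.04,0,-0.111]},{"jaw":4.0,"travel":[1.32,4.67,0.36],"rot":[-0.04,0,-0.111]},{"jaw":4.0,"travel":[0,0,0],"rot":[0,0,0]},{"jaw":4.0,"travel":[0,0,0],"rot":[0,0,0]}]'
python3 - <<'E'
from h import *
show(); rel(*placem(90,.15,70));rel(*placem(90,.004,70))
p,d=arm.camera("side"); cv2.imwrite("pics/b4.png",cv2.resize(p[130:330,190:430,::-1],(720,600),interpolation=2))
E
```

```text
clock: 17.2
ee_pos: [0.5098, 0.2114, 0.2493]
tool_rot: [0.175, -0.026, 0.984, 0.005]
ft_force: [-0.2, 4.1, 3.6]
gripper_width: 0.565
finger_force: 64.2
t 17.2 p [0.5098 0.2114 0.2493] z [ 0.344  0.019 -0.939] y [-0.052  0.999  0.001] j [ 0.33  0.07  1.78 -0.11  0.96 -1.24] F [-0.2  4.1  3.6] w 4.83 ff 64.2
shift [ 2.43  0.54 -0.77] turn [0.001 0.003 0.001] |t| 2.6 th 0.003 screw [ 2.43  0.54 -0.76]
shift [ 7.46  0.53 12.94] turn [0.001 0.003 0.001] |t| 14.94 th 0.003 screw [ 7.44  0.54 12.95]
```

View pics/b4.png

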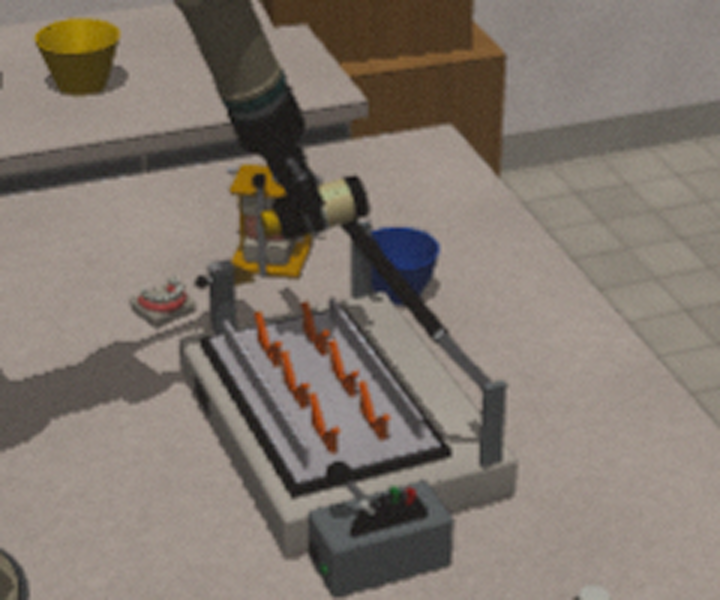

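The bottle (yellow cap at 272,222, foot at 357,195) lies level. Its foot is against the crossbar, so I back off toward the robot before lowering.

```bash
python3 -m creep '[{"jaw":4.0,"travel":[1.22,0.27,-0.39],"rot":[0,0,0]},{"jaw":4.0,"travel":[1.22,0.27,-0.39],"rot":[0,0,0]},{"jaw":4.0,"travel":[0,0,0],"rot":[0,0,0]},{"jaw":4.0,"travel":[0,0,0],"rot":[0,0,0]}]'
python3 - <<'E'
from h import *
show();rel(*placem(90,.03,70));rel(*placem(90,.004,70))
p,d=arm.camera("side"); W=cloud("side",d); w=W[130:330,190:430].reshape(-1,3); s,p0,R0=st()
c=p[130:330,190:430].reshape(-1,3).astype(int)
L=RS.inv().apply(w-O)*1000
k=(np.abs(L[:,1]-90)<45)&(L[:,2]>180)&(L[:,2]<310)&(np.abs(L[:,0])<110)
cream=k&(c[:,0]>110)&(c[:,0]-c[:,2]<60)&(c[:,0]-c[:,2]>10); yel=k&(c[:,0]-c[:,2]>70)
for n,m in(("cream",cream),("yellow",yel)): print(n,m.sum(),np.nanmean(L[m],0).round(1),np.nanpercentile(L[m],[5,95],axis=0).round(1))
E
```

```text
clock: 17.75
ee_pos: [0.4803, 0.214, 0.2459]
tool_rot: [0.172, -0.026, 0.985, 0.003]
ft_force: [-0.5, 0.1, -2.6]
gripper_width: 0.566
finger_force: 63.6
t 17.75 p [0.4803 0.214  0.2459] z [ 0.339  0.015 -0.941] y [-0.053  0.999 -0.003] j [ 0.36  0.03  1.83 -0.13  0.96 -1.21] F [-0.5  0.1 -2.6] w 4.84 ff 63.6
shift [ 3.63  0.17 11.21] turn [-0.002 -0.003  0.003] |t| 11.78 th 0.004 screw [ 3.64  0.15 11.21]
shift [ 4.51  0.18 13.66] turn [-0.002 -0.003  0.003] |t| 14.38 th 0.004 screw [ 4.53  0.16 13.65]
cream 103 [ 17.2  70.7 276.6] [[  1.   57.2 255. ]
 [ 32.4  90.  287.3]]
yellow 27 [-59.1  78.5 263.8] [[-65.4  67.5 257.3]
 [-52.3  90.2 269.8]]
```

```bash
python3 -c "
from h import *
rel(*placem(90,.03,70,.001));rel(*placem(90,.004,70,.001))"

```

```text
shift [ 3.03  0.15 11.46] turn [-0.002 -0.002  0.002] |t| 11.85 th 0.004 screw [ 3.04  0.14 11.45]
shift [ 3.91  0.16 13.9 ] turn [-0.002 -0.002  0.002] |t| 14.44 th 0.004 screw [ 3.92  0.14 13.9 ]
```

```bash
python3 -m creep '[{"jaw":4.0,"travel":[1,0.05,3.82],"rot":[0,0,0]},{"jaw":4.0,"travel":[1,0.05,3.82],"rot":[0,0,0]},{"jaw":4.0,"travel":[1,0.05,3.82],"rot":[0,0,0]},{"jaw":4.0,"travel":[0,0,0],"rot":[0,0,0]}]'
python3 -c "
from h import *
show();rel(*placem(90,.004,70,.001))"
python3 -m creep '[{"jaw":4.0,"travel":[0.3,0,0.82],"rot":[0,0,0]},{"jaw":4.0,"travel":[0.3,0,0.82],"rot":[0,0,0]},{"jaw":4.0,"travel":[0.3,0,0.82],"rot":[0,0,0]},{"jaw":4.0,"travel":[0,0,0],"rot":[0,0,0]},{"jaw":4.0,"travel":[0,0,0],"rot":[0,0,0]}]'
python3 -c "
from h import *
show();rel(*placem(90,.0,70,.001))"
```

```text
clock: 18.3
ee_pos: [0.4895, 0.215, 0.1252]
tool_rot: [0.169, -0.026, 0.985, 0.002]
ft_force: [0.3, -0.5, -1.4]
gripper_width: 0.567
finger_force: 63.4
t 18.3 p [0.4895 0.215  0.1252] z [ 0.333  0.013 -0.943] y [-0.052  0.999 -0.005] j [ 0.35  0.17  2.01 -0.17  0.65 -1.15] F [ 0.3 -0.5 -1.4] w 4.84 ff 63.4
shift [0.61 0.09 2.23] turn [-0.004 -0.009  0.003] |t| 2.32 th 0.011 screw [0.62 0.08 2.23]
clock: 18.92
ee_pos: [0.4921, 0.2162, 0.1035]
tool_rot: [0.174, -0.026, 0.984, 0.004]
ft_force: [-3.5, -1.4, 4.5]
gripper_width: 0.566
finger_force: 64.0
t 18.93 p [0.4921 0.2162 0.1035] z [ 0.342  0.016 -0.94 ] y [-0.053  0.999 -0.002] j [ 0.36  0.2   2.04 -0.19  0.58 -1.13] F [-3.5 -1.4  4.5] w 4.83 ff 64.0
shift [ 0.28 -0.03  0.46] turn [-0.001  0.     0.002] |t| 0.54 th 0.003 screw [ 0.28 -0.03  0.46]
```

```bash
python3 -m creep '[{"jaw":4.0,"travel":[0.14,0,-0.36],"rot":[0,0,0]},{"jaw":4.0,"travel":[0.3,0,-0.12],"rot":[0,0,0]},{"jaw":4.0,"travel":[0,0,0],"rot":[0,0,0]},{"jaw":4.0,"travel":[0,0,0],"rot":[0,0,0]}]'
python3 - <<'E'
from h import *
show();rel(*placem(90,.0,70,.001))
p,d=arm.camera("side"); cv2.imwrite("pics/c5.png",cv2.resize(p[200:280,250:370,::-1],(780,520),interpolation=2))
E
```

```text
clock: 19.42
ee_pos: [0.4866, 0.2164, 0.106]
tool_rot: [0.174, -0.026, 0.984, 0.004]
ft_force: [0.6, 3.1, 2.2]
gripper_width: 0.567
finger_force: 63.7
t 19.43 p [0.4866 0.2164 0.106 ] z [ 0.342  0.017 -0.94 ] y [-0.053  0.999 -0.001] j [ 0.36  0.19  2.05 -0.19  0.58 -1.12] F [0.6 3.1 2.2] w 4.84 ff 63.7
shift [-0.15 -0.08  0.89] turn [-0.     0.     0.002] |t| 0.9 th 0.002 screw [-0.15 -0.08  0.89]
```

View pics/c5.png

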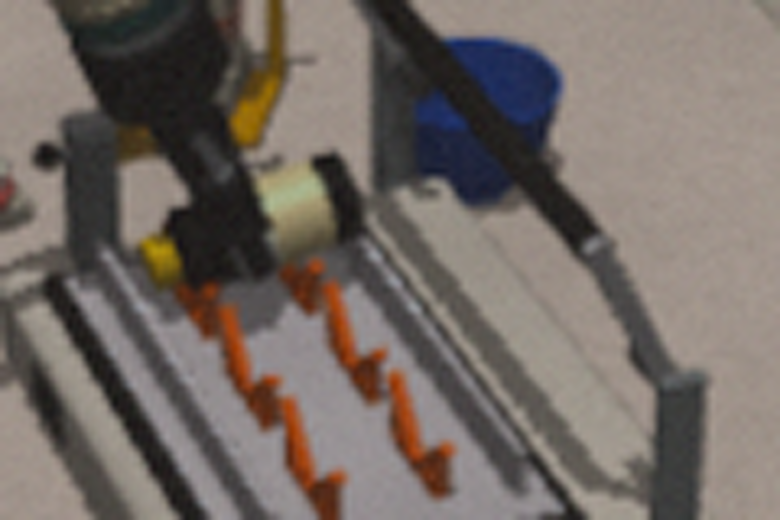

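The bottle is over the left cradle with its cap at (160,260) and foot at (345,185). It looks pitched, so I check this numerically against the projected shaker x axis.

```bash
python3 - <<'E'
from h import *
f=lambda p:((proj("side",p)-[250,200])*6.5).round(0)
s,p0,R0=st(); g=p0-.019*R0.as_matrix()[:,2]; print("grip shaker",(RS.inv().apply(g-O)*1000).round(1)); ex=RS.apply([1,0,0])
for off in(-60,-38,60): print(off,f(g+ex*(off/1000)))
print(f(S(-65,50,106)),f(S(65,50,106)))
p,d=arm.camera("side"); W=cloud("side",d); L=RS.inv().apply(W.reshape(-1,3)-O)*1000; c=p.reshape(-1,3).astype(int)
k=(np.abs(L[:,1]-85)<40)&(L[:,2]>95)&(L[:,2]<150)&(np.abs(L[:,0])<90)
cr=k&(c[:,0]>100)&(c[:,0]-c[:,2]<70)&(c[:,0]-c[:,2]>10)&(L[:,2]>105); ye=k&(c[:,0]-c[:,2]>70)&(c[:,1]>c[:,0]*.6)
for n,m in(("cream",cr),("yellow",ye)): 
    q=L[m]; print(n,m.sum(),np.nanmin(q,0).round(1),np.nanmax(q,0).round(1),q.mean(0).round(1))
q=L[k&(L[:,0]>-70)&(L[:,2]>112)]
for a in range(-70,80,10):
    m=(L[:,0]>a)&(L[:,0]<a+10)&k; 
    if m.sum()>3: print(a,m.sum(),"top z",np.nanpercentile(L[m,2],95).round(1))
E
```

```text
grip shaker [ -5.4  90.8 123.8]
-60 [129. 244.]
-38 [167. 236.]
60 [334. 199.]
[156. 310.] [380. 259.]
cream 96 [-49.   53.4 122.5] [ 61.9  97.  149.6] [ 22.7  73.  139. ]
yellow 26 [-58.4  62.8 105.4] [ 33.9  94.9 128.4] [-48.7  80.2 119.4]
-70 9 top z 106.5
-60 26 top z 126.9
-50 34 top z 133.9
-40 47 top z 139.1
-30 37 top z 139.6
-20 20 top z 134.4
-10 15 top z 136.1
0 22 top z 144.4
10 34 top z 148.8
20 45 top z 146.9
30 36 top z 148.9
40 29 top z 148.0
50 25 top z 148.8
60 24 top z 142.3
```

```bash
python3 -m creep '[{"jaw":4.0,"travel":[0,0,0],"rot":[0,0.1,0]},{"jaw":4.0,"travel":[0,0,0.3],"rot":[0,0,0]},{"jaw":4.0,"travel":[0,0,0.3],"rot":[0,0,0]},{"jaw":4.0,"travel":[0,0,0],"rot":[0,0,0]},{"jaw":4.0,"travel":[0,0,0],"rot":[0,0,0]}]'
python3 - <<'E'
from h import *
show(); s,p0,R0=st(); g=p0-.019*R0.as_matrix()[:,2]; print("grip shaker",(RS.inv().apply(g-O)*1000).round(1))
E
```

```text
clock: 20.15
ee_pos: [0.4849, 0.2158, 0.1022]
tool_rot: [0.123, -0.025, 0.992, 0.002]
ft_force: [-16.5, 1.1, 30.3]
gripper_width: 0.567
finger_force: 67.6
t 20.15 p [0.4849 0.2158 0.1022] z [ 0.243  0.011 -0.97 ] y [-0.051  0.999 -0.001] j [ 0.34  0.22  1.98 -0.11  0.71 -1.21] F [-16.5   1.1  30.3] w 4.84 ff 67.6
grip shaker [ -5.3  90.3 120.6]
```

```bash
python3 -m creep '[{"jaw":4.0,"travel":[0.1,0,-0.4],"rot":[0,-0.05,0]},{"jaw":4.0,"travel":[0.2,0,-0.4],"rot":[0,0,0]},{"jaw":4.0,"travel":[0,0,0],"rot":[0,0,0]},{"jaw":4.0,"travel":[0,0,0],"rot":[0,0,0]}]'
python3 - <<'E'
from h import *
show(); s,p0,R0=st(); g=p0-.019*R0.as_matrix()[:,2]; print("grip shaker",(RS.inv().apply(g-O)*1000).round(1))
p,d=arm.camera("top"); W=cloud("top",d); L=RS.inv().apply(W.reshape(-1,3)-O)*1000; c=p.reshape(-1,3).astype(int)
k=(np.abs(L[:,1]-90)<14)&(L[:,2]>90)&(L[:,2]<165)&(np.abs(L[:,0])<90)
for a in range(-90,90,5):
    m=(L[:,0]>a)&(L[:,0]<a+5)&k
    if m.sum()>2: print(a,m.sum(),"top z",np.nanpercentile(L[m,2],90).round(1),c[m].mean(0).round())
v0=proj("top",S(0,90,116)); print(v0)
x,y=v0.astype(int); cv2.imwrite("pics/d6.png",cv2.resize(p[y-40:y+40,x-50:x+50,::-1],(750,600),interpolation=2))
E
```

```text
clock: 20.65
ee_pos: [0.4824, 0.2151, 0.1058]
tool_rot: [0.147, -0.026, 0.989, 0.002]
ft_force: [-0.2, -0.1, -1.7]
gripper_width: 0.569
finger_force: 63.4
t 20.65 p [0.4824 0.2151 0.1058] z [ 0.291  0.012 -0.957] y [-0.052  0.999 -0.003] j [ 0.35  0.2   2.01 -0.15  0.65 -1.17] F [-0.2 -0.1 -1.7] w 4.86 ff 63.4
grip shaker [ -8.8  89.8 124. ]
-5 4 top z 149.7 [107. 105.  90.]
0 10 top z 151.0 [135. 137. 122.]
5 18 top z 148.8 [128. 125. 102.]
10 21 top z 151.5 [133. 129. 104.]
15 21 top z 150.8 [133. 130. 104.]
20 22 top z 151.5 [133. 130. 104.]
25 22 top z 151.8 [134. 130. 105.]
30 21 top z 152.8 [134. 130. 105.]
35 21 top z 154.4 [121. 118.  95.]
40 22 top z 154.4 [37. 36. 34.]
45 20 top z 154.6 [35. 34. 32.]
50 21 top z 154.3 [36. 34. 32.]
55 12 top z 155.4 [44. 42. 40.]
65 22 top z 108.1 [120. 118. 116.]
70 8 top z 107.8 [132. 128. 126.]
[259.81854868 239.77636494]
```

View pics/d6.png

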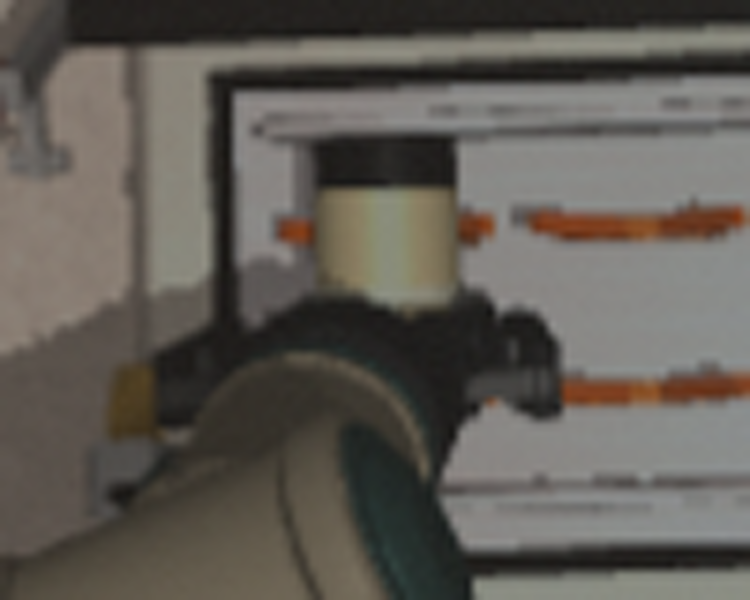

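From above, the foot is at x≈58 mm, inside the back rail at (450,130), and pitched up about 5 degrees. I level it and lower.

```bash
python3 -m creep '[{"jaw":4.0,"travel":[0,0,0],"rot":[0,0.09,0]},{"jaw":4.0,"travel":[0.05,0,0.25],"rot":[0,0,0]},{"jaw":4.0,"travel":[0.05,0,0.25],"rot":[0,0,0]},{"jaw":4.0,"travel":[0,0,0],"rot":[0,0,0]},{"jaw":4.0,"travel":[0,0,0],"rot":[0,0,0]}]'
cat > chk.py <<'E'
from h import *
import sys
Y=float(sys.argv[1])
show(); s,p0,R0=st(); g=p0-.019*R0.as_matrix()[:,2]; print("grip shaker",(RS.inv().apply(g-O)*1000).round(1))
p,d=arm.camera("top"); W=cloud("top",d); L=RS.inv().apply(W.reshape(-1,3)-O)*1000; c=p.reshape(-1,3).astype(int)
k=(np.abs(L[:,1]-Y)<12)&(L[:,2]>90)&(L[:,2]<165)&(np.abs(L[:,0])<80)
for a in range(-70,80,10):
    m=(L[:,0]>a)&(L[:,0]<a+10)&k
    if m.sum()>2: print(a,m.sum(),np.nanpercentile(L[m,2],90).round(1),c[m].mean(0).round(),end="; ")
m=k&(L[:,2]>118); print("\nx extent",np.nanpercentile(L[m,0],[1,99]).round(1)); 
m=(L[:,2]>118)&(L[:,2]<150)&(np.abs(L[:,1]-Y)<40)&(L[:,0]>0)&(L[:,0]<55); print("y extent",np.nanpercentile(L[m,1],[2,98]).round(1))
E
python3 chk.py 90
```

```text
clock: 21.32
ee_pos: [0.483, 0.2159, 0.1018]
tool_rot: [0.105, -0.026, 0.994, 0.002]
ft_force: [2.0, 1.5, 0.0]
gripper_width: 0.567
finger_force: 63.5
t 21.32 p [0.483  0.2159 0.1018] z [ 0.208  0.009 -0.978] y [-0.053  0.999 -0.002] j [ 0.33  0.23  1.95 -0.08  0.76 -1.24] F [2.  1.5 0. ] w 4.84 ff 63.5
grip shaker [ -6.6  90.5 120.4]
10 21 144.7 [129. 129. 104.]; 20 36 146.0 [135. 132. 105.]; 30 36 146.5 [135. 132. 106.]; 40 32 147.1 [65. 63. 53.]; 50 32 145.8 [36. 34. 31.]; 60 22 144.5 [99. 96. 94.]; 70 4 107.9 [132. 128. 126.]; 
x extent [12.  60.8]
y extent [ 63.5 110.5]
```

```bash
python3 -m creep '[{"jaw":4.0,"travel":[0.05,0,0.2],"rot":[0,0,0]},{"jaw":4.0,"travel":[0.05,0,0.15],"rot":[0,0,0]},{"jaw":4.0,"travel":[0,0,0],"rot":[0,0,0]},{"jaw":4.0,"travel":[0,0,0],"rot":[0,0,0]}]'
python3 chk.py 90
```

```text
clock: 21.88
ee_pos: [0.4835, 0.217, 0.1002]
tool_rot: [0.106, -0.026, 0.994, 0.003]
ft_force: [-3.2, 3.1, 13.1]
gripper_width: 0.57
finger_force: 65.3
t 21.88 p [0.4835 0.217  0.1002] z [ 0.21   0.012 -0.978] y [-0.052  0.999  0.001] j [ 0.33  0.23  1.96 -0.08  0.75 -1.24] F [-3.2  3.1 13.1] w 4.87 ff 65.3
grip shaker [ -6.   91.5 118.8]
10 22 143.5 [131. 130. 105.]; 20 37 144.4 [136. 133. 106.]; 30 37 142.4 [136. 133. 106.]; 40 29 144.0 [75. 73. 61.]; 50 35 143.9 [35. 33. 31.]; 60 21 142.7 [84. 81. 80.]; 70 6 107.4 [132. 128. 126.]; 
x extent [12.2 60.8]
y extent [ 64.  110.7]
```

```bash
python3 -m creep '[{"jaw":5.4,"travel":[0,0,0],"rot":[0,0,0]},{"jaw":6.6,"travel":[0,0,0],"rot":[0,0,0]},{"jaw":6.6,"travel":[0,0,0],"rot":[0,0,0]},{"jaw":6.6,"travel":[0,0,-1.5],"rot":[0,0,0]},{"jaw":6.6,"travel":[0,0,-4],"rot":[0,0,0]},{"jaw":7,"travel":[0,0,-5],"rot":[0,0,0]},{"jaw":8,"travel":[0,0,-5],"rot":[0,0,0]},{"jaw":8.5,"travel":[0,0,-4],"rot":[0,0,0]},{"jaw":8.5,"travel":[0,0,0],"rot":[0,0,0]}]'
python3 chk.py 90
python3 - <<'E'
from h import *
from plan import ik
caps([(.4846,-.448),(.6085,-.339),(.393,-.296),(.347,-.411)])
s,p0,R0=st()
p1=np.array([.50,-.33,.36]); R1=toolR([0,0,-1],[1,-.15,0]); rel(p1,R1); print(ik(p1,R1,[s["joints"]]))
E
```

```text
clock: 23.05
ee_pos: [0.4433, 0.2146, 0.2935]
tool_rot: [0.108, -0.026, 0.994, 0.003]
ft_force: [-0.5, 1.4, -1.0]
gripper_width: 0.999
finger_force: 0.0
t 23.05 p [0.4433 0.2146 0.2935] z [ 0.214  0.012 -0.977] y [-0.053  0.999  0.001] j [ 0.36  0.01  1.7  -0.07  1.23 -1.25] F [-0.5  1.4 -1. ] w 8.53 ff 0.0
grip shaker [-46.4  91.1 312.1]
-70 4 104.5 [107. 108. 108.]; -30 30 142.8 [30. 29. 27.]; -20 33 142.0 [40. 38. 33.]; -10 31 143.7 [123. 120.  95.]; 0 38 143.6 [136. 134. 114.]; 10 39 143.6 [136. 133. 107.]; 20 37 143.3 [136. 133. 106.]; 30 39 143.9 [136. 133. 105.]; 40 28 143.2 [77. 76. 63.]; 50 36 142.5 [35. 33. 31.]; 60 22 140.0 [85. 82. 80.]; 70 5 107.8 [133. 129. 126.]; 
x extent [-28.1  61.1]
y extent [ 66.2 114.2]
(0.4846, -0.448) 0 None None
(0.6085, -0.339) 107 [ 0.6082 -0.3389  0.1209] [123. 124. 124.]
(0.393, -0.296) 106 [ 0.3913 -0.2963  0.1208] [ 46.  64. 102.]
(0.347, -0.411) 91 [ 0.3471 -0.4116  0.1212] [132. 117.  43.]
shift [ -4.34 -54.62  -6.22] turn [0.183 0.153 1.765] |t| 55.15 th 1.781 screw [-51.19 -36.36  -2.93]
[array([-7.00595021e-01,  2.71669915e-01,  1.20079636e+00,  1.15021723e-15,
        1.66912637e+00, -5.51705073e-01])]
```

```bash
python3 -m creep '[{"jaw":8.5,"travel":[0,-5,-0.8],"rot":[0,0,0]},{"jaw":8.5,"travel":[0,-5,-0.8],"rot":[0,0,0]},{"jaw":8.5,"travel":[0,-5,-0.8],"rot":[0,0,0]},{"jaw":8.5,"travel":[0,-5,-0.8],"rot":[0,0,0]},{"jaw":8.5,"travel":[0,-5,-0.8],"rot":[0,0,0]},{"jaw":8.5,"travel":[0,-5,-0.8],"rot":[0,0,0]},{"jaw":8.5,"travel":[0,0,0],"rot":[0,0,0]}]'
python3 - <<'E'
from h import *
show(); p1=np.array([.54,-.36,.34]); R1=toolR([0,0,-1],[1,-.17,0]); rel(p1,R1)
E
```

```text
clock: 24.02
ee_pos: [0.4477, -0.0897, 0.3349]
tool_rot: [0.102, -0.023, 0.994, 0.001]
ft_force: [0.7, 0.7, 0.8]
gripper_width: 0.996
finger_force: 0.0
t 24.02 p [ 0.4477 -0.0897  0.3349] z [ 0.204  0.007 -0.979] y [-0.046  0.999 -0.002] j [-0.42 -0.06  1.67  0.09  1.36 -2.05] F [0.7 0.7 0.8] w 8.51 ff 0.0
shift [ -7.9  -27.43   1.18] turn [0.182 0.149 1.778] |t| 28.57 th 1.794 screw [-30.19 -12.56   2.21]
```

```bash
python3 -m creep '[{"jaw":8.5,"travel":[-3.02,-1.26,0.22],"rot":[0.018,0.015,0.178]},{"jaw":8.5,"travel":[-3.02,-1.26,0.22],"rot":[0.018,0.015,0.178]},{"jaw":8.5,"travel":[-3.02,-1.26,0.22],"rot":[0.018,0.015,0.178]},{"jaw":8.5,"travel":[-3.02,-1.26,0.22],"rot":[0.018,0.015,0.178]},{"jaw":8.5,"travel":[-3.02,-1.26,0.22],"rot":[0.018,0.015,0.178]},{"jaw":8.5,"travel":[-3.02,-1.26,0.22],"rot":[0.018,0.015,0.178]},{"jaw":8.5,"travel":[-3.02,-1.26,0.22],"rot":[0.018,0.015,0.178]},{"jaw":8.5,"travel":[-3.02,-1.26,0.22],"rot":[0.018,0.015,0.178]},{"jaw":8.5,"travel":[-3.02,-1.26,0.22],"rot":[0.018,0.015,0.178]},{"jaw":8.5,"travel":[-3.02,-1.26,0.22],"rot":[0.018,0.015,0.178]},{"jaw":8.5,"travel":[0,0,0],"rot":[0,0,0]}]'
python3 - <<'E'
from h import *
show(); rel(*standm((.6083,-.339),80,70,.14))
E
```

```text
clock: 25.4
ee_pos: [0.5648, -0.3479, 0.3416]
tool_rot: [-0.002, 0.763, 0.646, 0.001]
ft_force: [0.1, -0.4, -0.3]
gripper_width: 1.0
finger_force: 0.0
t 25.4 p [ 0.5648 -0.3479  0.3416] z [-0.001  0.004 -1.   ] y [ 0.986 -0.164 -0.001] j [-0.66  0.38  1.08  0.    1.68 -0.49] F [ 0.1 -0.4 -0.3] w 8.54 ff 0.0
shift [-9.87  4.07 23.18] turn [-0.007  1.218  0.007] |t| 25.52 th 1.218 screw [-22.72   4.04  14.25]
```

```bash
python3 -m creep '[{"jaw":8.5,"travel":[-2.53,0.45,1.58],"rot":[0,0.1355,0]},{"jaw":8.5,"travel":[-2.53,0.45,1.58],"rot":[0,0.1355,0]},{"jaw":8.5,"travel":[-2.53,0.45,1.58],"rot":[0,0.1355,0]},{"jaw":8.5,"travel":[-2.53,0.45,1.58],"rot":[0,0.1355,0]},{"jaw":8.5,"travel":[-2.53,0.45,1.58],"rot":[0,0.1355,0]},{"jaw":8.5,"travel":[-2.53,0.45,1.58],"rot":[0,0.1355,0]},{"jaw":8.5,"travel":[-2.53,0.45,1.58],"rot":[0,0.1355,0]},{"jaw":8.5,"travel":[-2.53,0.45,1.58],"rot":[0,0.1355,0]},{"jaw":8.5,"travel":[-2.53,0.45,1.58],"rot":[0,0.1355,0]},{"jaw":8.5,"travel":[0,0,0],"rot":[0,0,0]},{"jaw":8.5,"travel":[0,0,0],"rot":[0,0,0]}]'
python3 - <<'E'
from h import *
show(); caps([(.6085,-.339),(.393,-.296)])
rel(*standm((.6083,-.339),80,70,.0))
E
```

```text
clock: 26.78
ee_pos: [0.5883, -0.4651, 0.1215]
tool_rot: [-0.37, 0.623, 0.532, 0.438]
ft_force: [0.5, -0.1, 1.4]
gripper_width: 0.995
finger_force: 0.0
t 26.77 p [ 0.5883 -0.4651  0.1215] z [ 0.152  0.927 -0.343] y [ 0.987 -0.16   0.005] j [-1.06  1.12  0.7   0.85  2.25 -0.69] F [ 0.5 -0.1  1.4] w 8.5 ff 0.0
(0.6085, -0.339) 105 [ 0.6083 -0.3391  0.1211] [126. 127. 127.]
(0.393, -0.296) 61 [ 0.3964 -0.2942  0.1209] [38. 56. 94.]
shift [-0.78 -0.09 15.84] turn [-0.01   0.005  0.012] |t| 15.86 th 0.017 screw [-0.82 -0.17 15.84]
```

```bash
python3 -m creep '[{"jaw":8.5,"travel":[-0.45,-0.05,3.17],"rot":[0,0,0]},{"jaw":8.5,"travel":[-0.4,-0.05,3.17],"rot":[0,0,0]},{"jaw":8.5,"travel":[0,0,3.17],"rot":[0,0,0]},{"jaw":8.5,"travel":[0,0,3.17],"rot":[0,0,0]},{"jaw":8.5,"travel":[0,0,3.17],"rot":[0,0,0]},{"jaw":8.5,"travel":[0,0,0],"rot":[0,0,0]},{"jaw":8.5,"travel":[0,0,0],"rot":[0,0,0]}]' | head -2
python3 - <<'E'
from h import *
show(); 
rel(*standm((.6083,-.339),80,70,.0))
E
python3 -m creep '[{"jaw":4.0,"travel":[0,0,0],"rot":[0,0,0]},{"jaw":4.0,"travel":[0,0,0],"rot":[0,0,0]},{"jaw":4.0,"travel":[0,0,0],"rot":[0,0,0]},{"jaw":4.0,"travel":[0,0,0],"rot":[0,0,0]},{"jaw":4,"travel":[0,0,0],"rot":[0,0,0]}]'
python3 -m creep '[{"jaw":4.0,"travel":[2.35,0,-0.86],"rot":[0,0,0]},{"jaw":4.0,"travel":[4.7,0,-1.7],"rot":[0,0,0]},{"jaw":4.0,"travel":[4.7,0,-1.7],"rot":[0,0,0]},{"jaw":4.0,"travel":[4.7,0,-1.7],"rot":[0,0,0]},{"jaw":4.0,"travel":[4.7,0,-1.7],"rot":[0,0,0]},{"jaw":4.0,"travel":[0,0,0],"rot":[0,0,0]}]'
```

```text
clock: 27.7
ee_pos: [0.6113, -0.3227, 0.0613]
t 27.7 p [ 0.6113 -0.3227  0.0613] z [ 0.155  0.925 -0.347] y [ 0.987 -0.162  0.009] j [-0.95  1.02  1.12  0.79  1.95 -0.88] F [ 0.8 -1.1  0.1] w 8.52 ff 0.0
shift [ 0.07 -0.01  0.11] turn [-0.008  0.005  0.012] |t| 0.13 th 0.016 screw [ 0.07 -0.01  0.11]
clock: 28.32
ee_pos: [0.6107, -0.3226, 0.0581]
tool_rot: [-0.369, 0.624, 0.531, 0.439]
ft_force: [1.6, -4.5, 4.8]
gripper_width: 0.568
finger_force: 61.9
clock: 29.08
ee_pos: [0.6096, -0.321, 0.2875]
tool_rot: [-0.367, 0.624, 0.534, 0.438]
ft_force: [-1.1, -0.3, -2.5]
gripper_width: 0.566
finger_force: 61.9
```

```bash
python3 -m creep '[{"jaw":4.0,"travel":[0,0,0],"rot":[0,-0.157,0]},{"jaw":4.0,"travel":[0,0,0],"rot":[0,-0.157,0]},{"jaw":4.0,"travel":[0,0,0],"rot":[0,-0.157,0]},{"jaw":4.0,"travel":[0,0,0],"rot":[0,-0.157,0]},{"jaw":4.0,"travel":[0,0,0],"rot":[0,-0.157,0]},{"jaw":4.0,"travel":[0,0,0],"rot":[0,-0.157,0]},{"jaw":4.0,"travel":[0,0,0],"rot":[0,-0.157,0]},{"jaw":4.0,"travel":[0,0,0],"rot":[0,-0.157,0]},{"jaw":4.0,"travel":[0,0,0],"rot":[0,-0.157,0]},{"jaw":4.0,"travel":[0,0,0],"rot":[0,-0.157,0]},{"jaw":4.0,"travel":[0,0,0],"rot":[0,0,0]}]'
sed -i 's/\[.40,-.15,.31\]/[.38,-.17,.32]/' mid.py
python3 mid.py 0
```

```text
clock: 30.45
ee_pos: [0.6091, -0.3171, 0.2798]
tool_rot: [0.11, 0.749, 0.639, -0.132]
ft_force: [-1.6, 0.2, -2.8]
gripper_width: 0.568
finger_force: 62.0
t 30.45 p [ 0.6091 -0.3171  0.2798] z [-0.056 -0.334 -0.941] y [ 0.987 -0.158 -0.003] j [-0.41  0.39  1.26 -0.34  1.41 -0.21] F [-1.6  0.2 -2.8] w 4.85 ff 62.0
shift [  8.93 -24.95  -7.4 ] turn [-0.304 -0.003 -0.837] |t| 27.52 th 0.89 screw [ 18.67 -18.42 -10.96]
shift [16.29 27.84  1.75] turn [-0.304 -0.003 -0.837] |t| 32.31 th 0.89 screw [ 3.72 32.53  6.29]
[array([-0.48578173, -0.18460162,  1.83350742, -0.12839899,  1.16928359,
       -1.18660232])]
```

```bash
python3 -m creep '[{"jaw":4.0,"travel":[2.33,-2.3,-1.37],"rot":[-0.038,0,-0.105]},{"jaw":4.0,"travel":[2.33,-2.3,-1.37],"rot":[-0.038,0,-0.105]},{"jaw":4.0,"travel":[2.33,-2.3,-1.37],"rot":[-0.038,0,-0.105]},{"jaw":4.0,"travel":[2.33,-2.3,-1.37],"rot":[-0.038,0,-0.105]},{"jaw":4.0,"travel":[2.33,-2.3,-1.37],"rot":[-0.038,0,-0.105]},{"jaw":4.0,"travel":[2.33,-2.3,-1.37],"rot":[-0.038,0,-0.105]},{"jaw":4.0,"travel":[2.33,-2.3,-1.37],"rot":[-0.038,0,-0.105]},{"jaw":4.0,"travel":[2.33,-2.3,-1.37],"rot":[-0.038,0,-0.105]},{"jaw":4.0,"travel":[0,0,0],"rot":[0,0,0]},{"jaw":4.0,"travel":[0,0,0],"rot":[0,0,0]}]'
python3 -c "
from h import *
show(); p,r=placem(0,.15,70); p[0]-=.04; rel(p,r)"
```

```text
clock: 31.7
ee_pos: [0.3898, -0.1619, 0.3212]
tool_rot: [0.159, 0.403, 0.898, -0.07]
ft_force: [-0.0, -0.4, -2.0]
gripper_width: 0.566
finger_force: 62.8
t 31.7 p [ 0.3898 -0.1619  0.3212] z [ 0.229 -0.255 -0.939] y [0.747 0.665 0.002] j [-0.44 -0.17  1.82 -0.14  1.17 -1.14] F [-0.  -0.4 -2. ] w 4.83 ff 62.8
shift [19.   23.51  0.88] turn [-0.305  0.002 -0.84 ] |t| 30.24 th 0.894 screw [ 8.   29.77  4.88]
```

```bash
python3 -m creep '[{"jaw":4.0,"travel":[1.0,3.72,0.61],"rot":[-0.038,0,-0.105]},{"jaw":4.0,"travel":[1.0,3.72,0.61],"rot":[-0.038,0,-0.105]},{"jaw":4.0,"travel":[1.0,3.72,0.61],"rot":[-0.038,0,-0.105]},{"jaw":4.0,"travel":[1.0,3.72,0.61],"rot":[-0.038,0,-0.105]},{"jaw":4.0,"travel":[1.0,3.72,0.61],"rot":[-0.038,0,-0.105]},{"jaw":4.0,"travel":[1.0,3.72,0.61],"rot":[-0.038,0,-0.105]},{"jaw":4.0,"travel":[1.0,3.72,0.61],"rot":[-0.038,0,-0.105]},{"jaw":4.0,"travel":[1.0,3.72,0.61],"rot":[-0.038,0,-0.105]},{"jaw":4.0,"travel":[0,0,0],"rot":[0,0,0]},{"jaw":4.0,"travel":[0,0,0],"rot":[0,0,0]}]'
python3 - <<'E'
from h import *
show();rel(*placem(0,.03,70,.0046))
p,d=arm.camera("side"); W=cloud("side",d); L=RS.inv().apply(W.reshape(-1,3)-O)*1000; c=p.reshape(-1,3).astype(int)
s,p0,R0=st(); g=RS.inv().apply(p0-.019*R0.as_matrix()[:,2]-O)*1000; print("grip",g.round(1))
k=(np.abs(L[:,1])<50)&(L[:,2]>200)&(L[:,2]<310)&(L[:,0]>-150)&(L[:,0]<80)
pk=k&(c[:,0]-c[:,1]>25); wh=k&(c.min(1)>105)
for n,m in(("pink",pk),("white",wh)): print(n,m.sum(),np.nanpercentile(L[m],[5,50,95],axis=0).round(1).tolist())
E
```

```text
clock: 32.95
ee_pos: [0.465, 0.1225, 0.2473]
tool_rot: [0.174, -0.026, 0.984, 0.003]
ft_force: [-0.8, -0.4, -1.7]
gripper_width: 0.563
finger_force: 62.9
t 32.95 p [0.465  0.1225 0.2473] z [ 0.342  0.016 -0.94 ] y [-0.052  0.999 -0.002] j [ 0.14 -0.05  1.91 -0.04  0.94 -1.47] F [-0.8 -0.4 -1.7] w 4.81 ff 62.9
shift [ 1.52  0.21 12.13] turn [-0.002  0.     0.002] |t| 12.23 th 0.003 screw [ 1.52  0.2  12.13]
grip [-31.8  -2.1 265.5]
pink 134 [[-15.6, -33.0, 252.5], [-0.2, -22.4, 271.3], [13.7, -0.7, 284.3]]
white 26 [[-86.7, -19.3, 259.1], [-80.4, -12.6, 268.4], [-72.9, -1.4, 272.9]]
```

```bash
python3 -m creep '[{"jaw":4.0,"travel":[0.41,0.05,3.05],"rot":[0,0,0]},{"jaw":4.0,"travel":[0.41,0.05,3.05],"rot":[0,0,0]},{"jaw":4.0,"travel":[0.41,0.05,3.05],"rot":[0,0,0]},{"jaw":4.0,"travel":[0.41,0.05,3.05],"rot":[0,0,0]},{"jaw":4.0,"travel":[0.2,0,0.8],"rot":[0,0,0]},{"jaw":4.0,"travel":[0.3,0,0.8],"rot":[0,0,0]},{"jaw":4.0,"travel":[0,0,0],"rot":[0,0,0]},{"jaw":4.0,"travel":[0,0,0],"rot":[0,0,0]}]'
python3 chk.py 0
```

```text
clock: 34.0
ee_pos: [0.4919, 0.126, 0.1118]
tool_rot: [0.175, -0.026, 0.984, 0.004]
ft_force: [-0.3, -0.1, -2.7]
gripper_width: 0.566
finger_force: 62.9
t 34.0 p [0.4919 0.126  0.1118] z [ 0.344  0.017 -0.939] y [-0.053  0.999 -0.002] j [ 0.14  0.13  2.1  -0.06  0.56 -1.45] F [-0.3 -0.1 -2.7] w 4.83 ff 62.9
grip shaker [ -4.8   0.2 129.6]
0 32 153.2 [132. 117. 106.]; 10 37 155.1 [135.  91.  88.]; 20 35 153.3 [134.  87.  85.]; 30 39 153.6 [135.  88.  86.]; 40 38 153.5 [61. 47. 45.]; 50 35 154.3 [41. 39. 37.]; 60 16 111.9 [116. 114. 112.]; 70 3 106.7 [136. 133. 131.]; 
x extent [ 1.6 59.6]
y extent [-31.1  26.1]
```

```bash
python3 -m creep '[{"jaw":4.0,"travel":[0.14,0,0.37],"rot":[0,0,0]},{"jaw":4.0,"travel":[0.14,0,0.37],"rot":[0,0,0]},{"jaw":4.0,"travel":[0.1,0,0.27],"rot":[0,0,0]},{"jaw":4.0,"travel":[0,0,0],"rot":[0,0,0]},{"jaw":4.0,"travel":[0,0,0],"rot":[0,0,0]}]'
python3 chk.py 0
```

```text
clock: 34.67
ee_pos: [0.4925, 0.1273, 0.1027]
tool_rot: [0.177, -0.025, 0.984, 0.005]
ft_force: [-8.3, 5.0, 18.0]
gripper_width: 0.562
finger_force: 65.2
t 34.67 p [0.4925 0.1273 0.1027] z [ 0.347  0.019 -0.938] y [-0.052  0.999  0.001] j [ 0.14  0.15  2.11 -0.06  0.53 -1.44] F [-8.3  5.  18. ] w 4.8 ff 65.2
grip shaker [ -4.2   1.4 120.5]
0 28 143.9 [133. 120. 108.]; 10 36 144.9 [136.  92.  90.]; 20 36 142.8 [136.  89.  87.]; 30 37 144.2 [136.  89.  87.]; 40 33 144.2 [64. 49. 47.]; 50 36 143.1 [37. 35. 33.]; 60 20 138.9 [104. 102. 101.]; 70 5 106.3 [135. 134. 131.]; 
x extent [ 0.4 60.9]
y extent [-28.5  26.2]
```

```bash
python3 -m creep '[{"jaw":5.4,"travel":[0,0,-0.1],"rot":[0,0,0]},{"jaw":6.4,"travel":[0,0,0],"rot":[0,0,0]},{"jaw":6.4,"travel":[0,0,0],"rot":[0,0,0]},{"jaw":6.4,"travel":[0,0,-1.5],"rot":[0,0,0]},{"jaw":6.4,"travel":[0,0,-4],"rot":[0,0,0]},{"jaw":7,"travel":[0,0,-5],"rot":[0,0,0]},{"jaw":8,"travel":[0,0,-5],"rot":[0,0,0]},{"jaw":8.5,"travel":[0,0,-4],"rot":[0,0,0]},{"jaw":8.5,"travel":[0,0,0],"rot":[0,0,0]}]'
python3 chk.py 0;python3 chk.py 90
python3 - <<'E'
from h import *
from plan import ik
caps([(.393,-.296),(.347,-.411)])
s,p0,R0=st()
for az in(120,135):
  for ad in(70,): 
    for b in(0,.14):
      p,r=standm((.393,-.2965),az,ad,b); print(az,b,p.round(3),[q.round(2) for q in ik(p,r)])
E
```

```text
clock: 35.85
ee_pos: [0.4253, 0.1229, 0.2876]
tool_rot: [0.178, -0.026, 0.984, 0.004]
ft_force: [0.1, -0.2, -0.6]
gripper_width: 1.001
finger_force: 0.0
t 35.85 p [0.4253 0.1229 0.2876] z [ 0.349  0.017 -0.937] y [-0.053  0.999 -0.001] j [ 0.15 -0.15  1.89 -0.04  1.05 -1.46] F [ 0.1 -0.2 -0.6] w 8.55 ff 0.0
grip shaker [-71.6   0.5 305.4]
-70 18 109.4 [128. 129. 128.]; -60 27 132.4 [96. 93. 87.]; -50 36 134.8 [67. 65. 61.]; -40 37 141.9 [32. 30. 29.]; -30 37 144.1 [35. 33. 31.]; -20 32 142.6 [61. 48. 46.]; -10 33 144.1 [136.  89.  87.]; 0 34 143.6 [136. 118. 108.]; 10 36 144.1 [136.  91.  89.]; 20 36 143.5 [136.  90.  88.]; 30 36 143.3 [136.  90.  88.]; 40 35 142.9 [60. 47. 45.]; 50 31 143.7 [37. 35. 34.]; 60 22 141.6 [113. 112. 111.]; 70 5 105.3 [133. 130. 129.]; 
x extent [-56.8  60.5]
y extent [-24.2  24.4]
t 35.9 p [0.4244 0.1227 0.2851] z [ 0.345  0.017 -0.938] y [-0.053  0.999 -0.002] j [ 0.15 -0.15  1.89 -0.04  1.05 -1.46] F [-0.6 -0.3 -0.9] w 8.52 ff 0.0
grip shaker [-7.25e+01  3.00e-01  3.03e+02]
-70 10 108.9 [92. 88. 86.]; -60 27 133.1 [82. 68. 31.]; -50 36 133.6 [67. 56. 27.]; -40 36 142.7 [30. 28. 26.]; -30 36 144.0 [35. 33. 30.]; -20 33 142.9 [50. 48. 42.]; -10 31 144.7 [133. 130. 104.]; 0 36 144.3 [136. 135. 114.]; 10 35 143.9 [137. 134. 108.]; 20 38 143.5 [136. 133. 106.]; 30 35 143.6 [136. 134. 106.]; 40 33 143.8 [80. 77. 63.]; 50 32 142.9 [35. 33. 31.]; 60 19 141.9 [77. 74. 73.]; 70 8 106.8 [134. 130. 128.]; 
x extent [-56.7  61. ]
y extent [ 64.9 114.5]
(0.393, -0.296) 110 [ 0.3913 -0.2964  0.1206] [ 46.  63. 101.]
(0.347, -0.411) 92 [ 0.3472 -0.4117  0.1205] [131. 116.  43.]
120 0 [ 0.384 -0.281  0.062] [array([-0.89,  0.95,  1.32,  0.17,  2.09, -1.43])]
120 0.14 [ 0.45  -0.395  0.109] [array([-0.91,  1.07,  0.86,  0.19,  2.42, -1.38])]
135 0 [ 0.38  -0.284  0.062] [array([-0.79,  0.96,  1.27, -0.  ,  2.12, -1.57])]
135 0.14 [ 0.473 -0.377  0.109] [array([-0.79,  1.1 ,  0.79, -0.  ,  2.48, -1.57])]
```

```bash
python3 -m creep '[{"jaw":8.5,"travel":[0,-5,-1],"rot":[0,0,0]},{"jaw":8.5,"travel":[0,-5,-1],"rot":[0,0,0]},{"jaw":8.5,"travel":[0,-5,-1],"rot":[0,0,0]},{"jaw":8.5,"travel":[0,-5,-1],"rot":[0,0,0]},{"jaw":8.5,"travel":[0,-4,-1],"rot":[0,0,0]},{"jaw":8.5,"travel":[0,0,0],"rot":[0,0,0]}]' | head -2
python3 - <<'E'
from h import *
show(); p1=np.array([.45,-.34,.36]); R1=toolR([0,0,-1],[.866,.5,0]); rel(p1,R1)
E
```

```text
clock: 36.75
ee_pos: [0.4196, -0.1213, 0.3299]
t 36.75 p [ 0.4196 -0.1213  0.3299] z [ 0.34   0.015 -0.94 ] y [-0.046  0.999 -0.001] j [-0.62 -0.16  1.79  0.22  1.24 -2.28] F [-0.3  0.4 -0.4] w 8.52 ff 0.0
shift [ -2.92 -21.99  -2.13] turn [0.189 0.312 1.082] |t| 22.29 th 1.142 screw [-14.32 -18.43  -1.16]
```

```bash
python3 -m creep '[{"jaw":8.5,"travel":[-2.05,-2.63,-0.17],"rot":[0.027,0.0446,0.1546]},{"jaw":8.5,"travel":[-2.05,-2.63,-0.17],"rot":[0.027,0.0446,0.1546]},{"jaw":8.5,"travel":[-2.05,-2.63,-0.17],"rot":[0.027,0.0446,0.1546]},{"jaw":8.5,"travel":[-2.05,-2.63,-0.17],"rot":[0.027,0.0446,0.1546]},{"jaw":8.5,"travel":[-2.05,-2.63,-0.17],"rot":[0.027,0.0446,0.1546]},{"jaw":8.5,"travel":[-2.05,-2.63,-0.17],"rot":[0.027,0.0446,0.1546]},{"jaw":8.5,"travel":[-2.05,-2.63,-0.17],"rot":[0.027,0.0446,0.1546]},{"jaw":8.5,"travel":[0,0,0],"rot":[0,0,0]},{"jaw":8.5,"travel":[0,0,0],"rot":[0,0,0]}]' | head -2
python3 - <<'E'
from h import *
show(); rel(*standm((.393,-.2965),120,70,.16))
caps([(.393,-.296),(.347,-.411)])
E
```

```text
clock: 37.88
ee_pos: [0.4678, -0.3316, 0.3641]
t 37.88 p [ 0.4678 -0.3316  0.3641] z [ 0.001  0.002 -1.   ] y [0.862 0.507 0.002] j [-0.74  0.23  1.25  0.    1.66 -1.27] F [0.  0.4 0.5] w 8.51 ff 0.0
shift [-6.46 -4.82 24.77] turn [-0.003  1.22   0.008] |t| 26.05 th 1.22 screw [-20.77  -4.81  17.66]
(0.393, -0.296) 106 [ 0.3915 -0.2965  0.1212] [ 47.  66. 107.]
(0.347, -0.411) 20 [ 0.3431 -0.4206  0.1219] [140. 123.  46.]
```

```bash
python3 -m creep '[{"jaw":8.5,"travel":[-2.31,-0.535,1.96],"rot":[0,0.1356,0]},{"jaw":8.5,"travel":[-2.31,-0.535,1.96],"rot":[0,0.1356,0]},{"jaw":8.5,"travel":[-2.31,-0.535,1.96],"rot":[0,0.1356,0]},{"jaw":8.5,"travel":[-2.31,-0.535,1.96],"rot":[0,0.1356,0]},{"jaw":8.5,"travel":[-2.31,-0.535,1.96],"rot":[0,0.1356,0]},{"jaw":8.5,"travel":[-2.31,-0.535,1.96],"rot":[0,0.1356,0]},{"jaw":8.5,"travel":[-2.31,-0.535,1.96],"rot":[0,0.1356,0]},{"jaw":8.5,"travel":[-2.31,-0.535,1.96],"rot":[0,0.1356,0]},{"jaw":8.5,"travel":[-2.31,-0.535,1.96],"rot":[0,0.1356,0]},{"jaw":8.5,"travel":[0,0,0],"rot":[0,0,0]},{"jaw":8.5,"travel":[0,0,0],"rot":[0,0,0]}]' | head -2
python3 - <<'E'
from h import *
show(); rel(*standm((.392,-.2965),120,70,0)); rel(*standm((.392,-.2965),120,70,.1))
caps([(.393,-.296),(.347,-.411)])
p,d=arm.camera("side"); cv2.imwrite("pics/e7.png",cv2.resize(p[220:440,200:480,::-1],(764,600),interpolation=2))
E
```

```text
clock: 39.3
ee_pos: [0.4687, -0.4277, 0.1253]
t 39.3 p [ 0.4687 -0.4277  0.1253] z [-0.474  0.809 -0.348] y [0.862 0.507 0.003] j [-0.92  1.12  0.68  0.21  2.54 -1.36] F [0.4 0.4 1.2] w 8.48 ff 0.0
shift [-0.07  0.03 18.14] turn [-0.006  0.007  0.005] |t| 18.14 th 0.011 screw [-0.13 -0.03 18.14]
shift [-0.13 -0.03  8.14] turn [-0.006  0.007  0.005] |t| 8.14 th 0.011 screw [-0.16 -0.06  8.14]
(0.393, -0.296) 0 None None
(0.347, -0.411) 92 [ 0.3471 -0.4116  0.1212] [133. 118.  42.]
```

View pics/e7.png

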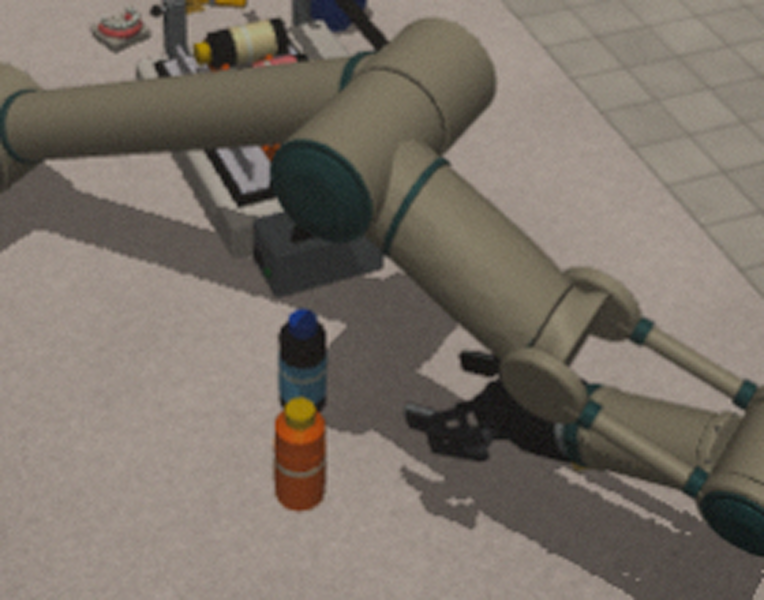

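The blue bottle (302,360) is where it was, and the fingers (440,410) point at it clear of the orange bottle (300,455). I approach and grip.

```bash
python3 -m creep '[{"jaw":8.5,"travel":[-0.05,0,3.6],"rot":[0,0,0]},{"jaw":8.5,"travel":[-0.05,0,3.6],"rot":[0,0,0]},{"jaw":8.5,"travel":[0,0,3.6],"rot":[0,0,0]},{"jaw":8.5,"travel":[0,0,3.6],"rot":[0,0,0]},{"jaw":8.5,"travel":[0,0,3.6],"rot":[0,0,0]},{"jaw":8.5,"travel":[0,0,0],"rot":[0,0,0]},{"jaw":8.5,"travel":[0,0,0],"rot":[0,0,0]}]'
python3 - <<'E'
from h import *
show(); rel(*standm((.392,-.2965),120,70,0))
E
python3 -m creep '[{"jaw":4.0,"travel":[0,0,0],"rot":[0,0,0]},{"jaw":4.0,"travel":[0,0,0],"rot":[0,0,0]},{"jaw":4.0,"travel":[0,0,0],"rot":[0,0,0]},{"jaw":4.0,"travel":[0,0,0],"rot":[0,0,0]},{"jaw":4,"travel":[0,0,0],"rot":[0,0,0]}]'
python3 -m creep '[{"jaw":4.0,"travel":[2.35,0,-0.86],"rot":[0,0,0]},{"jaw":4.0,"travel":[4.7,0,-1.7],"rot":[0,0,0]},{"jaw":4.0,"travel":[4.7,0,-1.7],"rot":[0,0,0]},{"jaw":4.0,"travel":[4.7,0,-1.7],"rot":[0,0,0]},{"jaw":4.0,"travel":[4.7,0,-1.7],"rot":[0,0,0]},{"jaw":4.0,"travel":[0,0,0],"rot":[0,0,0]}]'
```

```text
clock: 40.28
ee_pos: [0.384, -0.2837, 0.0621]
tool_rot: [-0.493, 0.408, 0.714, 0.284]
ft_force: [0.5, 0.2, 0.2]
gripper_width: 1.0
finger_force: 0.0
t 40.27 p [ 0.384  -0.2837  0.0621] z [-0.473  0.808 -0.352] y [0.863 0.506 0.003] j [-0.89  0.95  1.31  0.16  2.09 -1.44] F [0.5 0.2 0.2] w 8.54 ff 0.0
shift [0.04 0.05 0.28] turn [-0.005  0.01   0.005] |t| 0.29 th 0.013 screw [0.04 0.05 0.28]
clock: 40.9
ee_pos: [0.383, -0.2829, 0.0602]
tool_rot: [-0.496, 0.407, 0.712, 0.285]
ft_force: [2.1, -3.2, 5.1]
gripper_width: 0.569
finger_force: 61.9
clock: 41.65
ee_pos: [0.382, -0.2817, 0.2887]
tool_rot: [-0.493, 0.408, 0.714, 0.284]
ft_force: [0.3, -0.5, -1.4]
gripper_width: 0.566
finger_force: 61.9
```

```bash
python3 - <<'E'
from h import *
from plan import ik
s,p0,R0=st(); q=np.array(s["joints"])
for i in range(1,11):
    Ri=R0*R.from_rotvec([0,-.157*i,0]); r=ik(p0,Ri,[q]); q=r[0] if r else q
    if i%3==1: print(i,r and r[0].round(2))
p,r=placem(-90,.15,70); p[0]-=.05; w=(Ri.inv()*r).as_rotvec(); print(w)
for i in range(1,9):
    rr=ik(p0+(p-p0)*i/8,Ri*R.from_rotvec(w*i/8),[q]); q=rr[0] if rr else q; print(rr and rr[0].round(2))
rel(p,r,p0,Ri)
E
```

```text
1 [-0.89  0.65  1.19  0.19  2.34 -1.37]
4 [-0.86  0.41  1.31  0.11  2.   -1.38]
7 [-0.81  0.15  1.53  0.03  1.56 -1.34]
10 [-0.69 -0.08  1.83 -0.13  1.05 -1.18]
[-0.37551471  0.01169244 -1.02458676]
[-0.64 -0.11  1.87 -0.1   1.04 -1.27]
[-0.57 -0.13  1.9  -0.08  1.02 -1.35]
[-0.51 -0.15  1.92 -0.05  1.01 -1.43]
[-0.44 -0.16  1.94 -0.02  1.   -1.5 ]
[-0.36 -0.16  1.96  0.    0.99 -1.57]
[-0.28 -0.15  1.97  0.03  0.98 -1.64]
[-0.21 -0.14  1.97  0.05  0.97 -1.71]
[-0.13 -0.12  1.97  0.07  0.96 -1.78]
shift [24.18 21.33 -4.67] turn [-0.376  0.012 -1.025] |t| 32.58 th 1.091 screw [10.96 32.43  0.3 ]
```

```bash
python3 -m creep '[{"jaw":4.0,"travel":[0,0,0],"rot":[0,-0.157,0]},{"jaw":4.0,"travel":[0,0,0],"rot":[0,-0.157,0]},{"jaw":4.0,"travel":[0,0,0],"rot":[0,-0.157,0]},{"jaw":4.0,"travel":[0,0,0],"rot":[0,-0.157,0]},{"jaw":4.0,"travel":[0,0,0],"rot":[0,-0.157,0]},{"jaw":4.0,"travel":[0,0,0],"rot":[0,-0.157,0]},{"jaw":4.0,"travel":[0,0,0],"rot":[0,-0.157,0]},{"jaw":4.0,"travel":[0,0,0],"rot":[0,-0.157,0]},{"jaw":4.0,"travel":[0,0,0],"rot":[0,-0.157,0]},{"jaw":4.0,"travel":[0,0,0],"rot":[0,-0.157,0]},{"jaw":4.0,"travel":[0,0,0],"rot":[0,0,0]}]'
python3 - <<'E'
from h import *
show(); p,r=placem(-90,.16,70); p[0]-=.06; rel(p,r)
E
```

```text
clock: 43.02
ee_pos: [0.3784, -0.2775, 0.282]
tool_rot: [0.149, 0.489, 0.855, -0.085]
ft_force: [0.4, 0.6, -1.2]
gripper_width: 0.564
finger_force: 62.3
t 43.02 p [ 0.3784 -0.2775  0.282 ] z [ 0.171 -0.291 -0.941] y [0.862 0.507 0.   ] j [-0.69 -0.08  1.84 -0.13  1.06 -1.18] F [ 0.4  0.6 -1.2] w 4.82 ff 62.3
shift [23.59 20.62 -5.93] turn [-0.37  -0.004 -1.025] |t| 31.89 th 1.09 screw [10.72 31.72 -1.32]
```

```bash
python3 -m creep '[{"jaw":4.0,"travel":[1.19,3.52,-0.15],"rot":[-0.041,0,-0.114]},{"jaw":4.0,"travel":[1.19,3.52,-0.15],"rot":[-0.041,0,-0.114]},{"jaw":4.0,"travel":[1.19,3.52,-0.15],"rot":[-0.041,0,-0.114]},{"jaw":4.0,"travel":[1.19,3.52,-0.15],"rot":[-0.041,0,-0.114]},{"jaw":4.0,"travel":[1.19,3.52,-0.15],"rot":[-0.041,0,-0.114]},{"jaw":4.0,"travel":[1.19,3.52,-0.15],"rot":[-0.041,0,-0.114]},{"jaw":4.0,"travel":[1.19,3.52,-0.15],"rot":[-0.041,0,-0.114]},{"jaw":4.0,"travel":[1.19,3.52,-0.15],"rot":[-0.041,0,-0.114]},{"jaw":4.0,"travel":[1.19,3.52,-0.15],"rot":[-0.041,0,-0.114]},{"jaw":4.0,"travel":[0,0,0],"rot":[0,0,0]},{"jaw":4.0,"travel":[0,0,0],"rot":[0,0,0]}]'
python3 - <<'E'
from h import *
show();rel(*placem(-90,.03,70,.007)); rel(*placem(-90,.014,70,.007))
p,d=arm.camera("side"); W=cloud("side",d); L=RS.inv().apply(W.reshape(-1,3)-O)*1000; c=p.reshape(-1,3).astype(int)
s,p0,R0=st(); g=RS.inv().apply(p0-.019*R0.as_matrix()[:,2]-O)*1000; print("grip",g.round(1))
k=(np.abs(L[:,1]-g[1])<50)&(np.abs(L[:,2]-g[2])<40)&(np.abs(L[:,0]-g[0])<90)
lb=k&(c[:,2]-c[:,0]>25)&(c[:,1]>75); db=k&(c[:,2]-c[:,0]>40)&(c[:,1]<75)
for n,m in(("label",lb),("cap",db)): print(n,m.sum(),np.nanpercentile(L[m],[5,50,95],axis=0).round(1).tolist())
E
```

```text
clock: 44.4
ee_pos: [0.4572, 0.0264, 0.2602]
tool_rot: [0.174, -0.024, 0.985, 0.002]
ft_force: [-0.1, 0.1, -1.2]
gripper_width: 0.563
finger_force: 62.6
t 44.4 p [0.4572 0.0264 0.2602] z [ 0.342  0.012 -0.94 ] y [-0.049  0.999 -0.005] j [-0.14 -0.11  1.92  0.07  0.99 -1.79] F [-0.1  0.1 -1.2] w 4.81 ff 62.6
shift [ 0.99  0.83 13.69] turn [-0.005 -0.    -0.   ] |t| 13.75 th 0.005 screw [ 0.99  0.79 13.69]
shift [ 1.54  0.83 15.2 ] turn [-0.005 -0.    -0.   ] |t| 15.3 th 0.005 screw [ 1.54  0.79 15.2 ]
grip [-44.6 -97.6 278.2]
label 124 [[-28.3, -127.6, 274.9], [-12.4, -116.6, 290.2], [1.5, -93.4, 298.9]]
cap 34 [[-97.8, -117.1, 274.7], [-92.8, -110.8, 282.7], [-83.9, -97.9, 289.1]]
```

```bash
python3 -m creep '[{"jaw":4.0,"travel":[0.31,0.4,3.04],"rot":[0,0,0]},{"jaw":4.0,"travel":[0.31,0.4,3.04],"rot":[0,0,0]},{"jaw":4.0,"travel":[0.31,0,3.04],"rot":[0,0,0]},{"jaw":4.0,"travel":[0.31,0,3.04],"rot":[0,0,0]},{"jaw":4.0,"travel":[0.31,0,3.04],"rot":[0,0,0]},{"jaw":4.0,"travel":[0,0,0],"rot":[0,0,0]},{"jaw":4.0,"travel":[0,0,0],"rot":[0,0,0]}]'
python3 chk.py -90
```

```text
clock: 45.32
ee_pos: [0.4943, 0.0356, 0.113]
tool_rot: [0.175, -0.024, 0.984, 0.002]
ft_force: [0.4, -0.4, -2.0]
gripper_width: 0.566
finger_force: 62.7
t 45.33 p [0.4943 0.0356 0.113 ] z [ 0.344  0.012 -0.939] y [-0.049  0.999 -0.005] j [-0.1   0.11  2.13  0.09  0.56 -1.79] F [ 0.4 -0.4 -2. ] w 4.84 ff 62.7
grip shaker [ -7.  -90.1 130.8]
-10 11 153.8 [64. 90. 98.]; 0 39 155.0 [111. 124. 119.]; 10 39 154.4 [ 78. 111. 122.]; 20 35 155.1 [ 78. 112. 122.]; 30 30 154.7 [ 77. 110. 120.]; 40 36 154.2 [49. 61. 63.]; 50 36 154.2 [36. 34. 33.]; 60 15 151.1 [108. 104. 103.]; 70 3 104.8 [124. 121. 119.]; 
x extent [-1.2 61.5]
y extent [-120.  -62.]
```

```bash
python3 -m creep '[{"jaw":4.0,"travel":[0.24,0,0.34],"rot":[0,0,0]},{"jaw":4.0,"travel":[0.14,0,0.37],"rot":[0,0,0]},{"jaw":4.0,"travel":[0.12,0,0.33],"rot":[0,0,0]},{"jaw":4.0,"travel":[0,0,0],"rot":[0,0,0]},{"jaw":4.0,"travel":[0,0,0],"rot":[0,0,0]}]'
python3 chk.py -90
```

```text
clock: 46.0
ee_pos: [0.4927, 0.0371, 0.1021]
tool_rot: [0.176, -0.025, 0.984, 0.003]
ft_force: [-4.2, 4.9, 8.4]
gripper_width: 0.567
finger_force: 63.8
t 46.0 p [0.4927 0.0371 0.1021] z [ 0.345  0.014 -0.938] y [-0.049  0.999 -0.004] j [-0.1   0.12  2.15  0.1   0.52 -1.8 ] F [-4.2  4.9  8.4] w 4.85 ff 63.8
grip shaker [ -8.6 -88.6 119.9]
-10 15 145.8 [ 83. 110. 117.]; 0 34 144.6 [114. 125. 120.]; 10 36 144.5 [ 79. 112. 123.]; 20 36 144.1 [ 79. 113. 124.]; 30 36 144.9 [ 78. 110. 121.]; 40 34 143.5 [39. 42. 42.]; 50 28 143.1 [35. 34. 31.]; 60 26 109.6 [119. 117. 116.]; 
x extent [-2.8 57.5]
y extent [-115.8  -65.7]
```

```bash
python3 -m creep '[{"jaw":5.4,"travel":[0,0,-0.1],"rot":[0,0,0]},{"jaw":6.4,"travel":[0,0,0],"rot":[0,0,0]},{"jaw":6.4,"travel":[0,0,0],"rot":[0,0,0]},{"jaw":6.4,"travel":[0,0,-1.5],"rot":[0,0,0]},{"jaw":6.4,"travel":[0,0,-4],"rot":[0,0,0]},{"jaw":6.4,"travel":[0,0,-5],"rot":[0,0,0]},{"jaw":6,"travel":[0,0,-5],"rot":[0,0,0]},{"jaw":6,"travel":[0,0,-5],"rot":[0,0,0]},{"jaw":6,"travel":[0,0,-5],"rot":[0,0,0]},{"jaw":6,"travel":[0,0,0],"rot":[0,0,0]}]'
python3 chk.py -90;
cat >> h.py <<'E'
def bar(th,g,back=0.,y=220,pre=0.):
    """th: bar elevation deg above level, g: tool lean deg (+ = pointing outward)"""
    t=np.radians(th); g=np.radians(g); c=S(130-170*np.cos(t),y,155+170*np.sin(t))
    z=RS.apply([np.sin(g),0,-np.cos(g)]); yy=RS.apply([np.cos(g),0,np.sin(g)])
    return c+z*(.019-back), toolR(z,yy)
E
python3 - <<'E'
from h import *
from plan import ik
p,d=arm.camera("top"); W=cloud("top",d); L=RS.inv().apply(W.reshape(-1,3)-O)*1000
k=(L[:,1]>235)&(L[:,2]>40)&(L[:,2]<250)&(L[:,0]>-150)&(L[:,0]<150); print("left obstacles",L[k].min(0).round(),L[k].max(0).round())
k=(L[:,1]>150)&(L[:,2]>255)&(L[:,2]<340)&(L[:,0]<130)&(L[:,0]>0); print("handle",k.sum(),L[k].mean(0).round(1),np.percentile(L[k],[2,98],axis=0).round(1))
q=[arm.state()["joints"]]
for th,g,b in((65,-30,.1),(65,-30,0),(40,-5,0),(15,20,0),(-1,35,0)):
    p,r=bar(th,g,b); s=ik(p,r); print(th,g,p.round(3),[x.round(2) for x in s])
rel(*bar(65,-30,.12))
E
```

```text
clock: 47.3
ee_pos: [0.4058, 0.0325, 0.3458]
tool_rot: [0.179, -0.025, 0.984, 0.001]
ft_force: [0.0, 0.3, -0.3]
gripper_width: 0.705
finger_force: 0.0
t 47.3 p [0.4058 0.0325 0.3458] z [ 0.352  0.011 -0.936] y [-0.049  0.999 -0.007] j [-0.15 -0.24  1.81  0.07  1.22 -1.78] F [ 0.   0.3 -0.3] w 6.02 ff 0.0
grip shaker [-95.7 -88.6 363.5]
-70 18 110.4 [129. 126. 124.]; -60 36 133.8 [34. 52. 92.]; -50 36 138.2 [31. 38. 55.]; -40 36 143.3 [33. 32. 31.]; -30 36 142.3 [34. 33. 32.]; -20 36 143.4 [56. 73. 78.]; -10 32 144.4 [ 85. 118. 128.]; 0 37 144.7 [115. 127. 123.]; 10 36 144.3 [ 80. 114. 125.]; 20 35 143.5 [ 80. 114. 126.]; 30 36 145.0 [ 78. 111. 122.]; 40 35 143.4 [39. 42. 42.]; 50 28 143.6 [36. 35. 33.]; 60 26 109.8 [120. 119. 118.]; 
x extent [-59.5  57.3]
y extent [-113.6  -65.5]
left obstacles [-115.  312.   40.] [148. 474. 162.]
handle 368 [ 56.5 196.1 304.8] [[ 36.  164.3 256.2]
 [ 85.6 241.1 320.9]]
65 -30 [0.578 0.35  0.379] [array([0.36, 0.73, 0.49, 0.23, 2.42, 0.44])]
65 -30 [0.528 0.348 0.293] [array([0.38, 0.62, 0.9 , 0.19, 2.11, 0.38])]
40 -5 [0.477 0.345 0.245] [array([0.48, 0.33, 1.39, 0.04, 1.5 , 0.43])]
15 20 [0.451 0.344 0.181] [array([ 0.65,  0.17,  1.84, -0.26,  0.86,  0.74])]
-1 35 [0.45  0.344 0.136] [array([ 0.77,  0.2 ,  2.08, -0.83,  0.54,  1.38])]
shift [-20.62  30.85   1.46] turn [0.678 0.686 1.459] |t| 37.13 th 1.749 screw [  7.47  38.65 -15.28]
```

```bash
python3 -m creep '[{"jaw":6,"travel":[0,0.5,-0.8],"rot":[0.0678,0.0686,0.146]},{"jaw":6,"travel":[0,0.5,-0.8],"rot":[0.0678,0.0686,0.146]},{"jaw":6,"travel":[0,0.5,-0.8],"rot":[0.0678,0.0686,0.146]},{"jaw":6,"travel":[0,0.5,-0.8],"rot":[0.0678,0.0686,0.146]},{"jaw":6,"travel":[0,0.5,-0.8],"rot":[0.0678,0.0686,0.146]},{"jaw":6,"travel":[0,0,-0.8],"rot":[0.0678,0.0686,0.146]},{"jaw":6,"travel":[0,0,-0.8],"rot":[0.0678,0.0686,0.146]},{"jaw":6,"travel":[0,0,-0.8],"rot":[0.0678,0.0686,0.146]},{"jaw":6,"travel":[0,0,-0.8],"rot":[0.0678,0.0686,0.146]},{"jaw":6,"travel":[0,0,0],"rot":[0.0678,0.0686,0.146]},{"jaw":6,"travel":[0,0,0],"rot":[0,0,0]}]' | head -2
python3 - <<'E'
from h import *
show(); rel(*bar(65,-30,.12))
E
```

```text
clock: 48.78
ee_pos: [0.4112, 0.0647, 0.4054]
t 48.77 p [0.4112 0.0647 0.4054] z [-0.503 -0.026 -0.864] y [ 0.862  0.049 -0.504] j [ 0.01  0.27  1.21 -0.03  2.19 -0.06] F [-0.2  0.4 -0.4] w 5.99 ff 0.0
shift [27.61 17.04 -8.85] turn [-0.004  0.     0.004] |t| 33.63 th 0.006 screw [27.65 17.   -8.81]
```

```bash
python3 -m creep '[{"jaw":6,"travel":[4.6,2.83,-1.47],"rot":[0,0,0]},{"jaw":6,"travel":[4.6,2.83,-1.47],"rot":[0,0,0]},{"jaw":6,"travel":[4.6,2.83,-1.47],"rot":[0,0,0]},{"jaw":6,"travel":[4.6,2.83,-1.47],"rot":[0,0,0]},{"jaw":6,"travel":[4.6,2.83,-1.47],"rot":[0,0,0]},{"jaw":6,"travel":[4.6,2.83,-1.47],"rot":[0,0,0]},{"jaw":6,"travel":[0,0,0],"rot":[0,0,0]},{"jaw":6,"travel":[0,0,0],"rot":[0,0,0]}]' | head -2
python3 - <<'E'
from h import *
show(); rel(*bar(65,-30,.0))
p,d=arm.camera("side"); cv2.imwrite("pics/f8.png",cv2.resize(p[120:290,220:400,::-1],(636,600),interpolation=2))
E
```

```text
clock: 49.78
ee_pos: [0.5852, 0.3522, 0.3995]
t 49.77 p [0.5852 0.3522 0.3995] z [-0.5   -0.028 -0.866] y [ 0.864  0.05  -0.501] j [0.36 0.77 0.35 0.25 2.51 0.47] F [-1.8  0.1  0.7] w 5.98 ff 0.0
shift [-0.1   0.35 12.15] turn [-0.001  0.003  0.006] |t| 12.15 th 0.007 screw [-0.12  0.34 12.15]
```

View pics/f8.png

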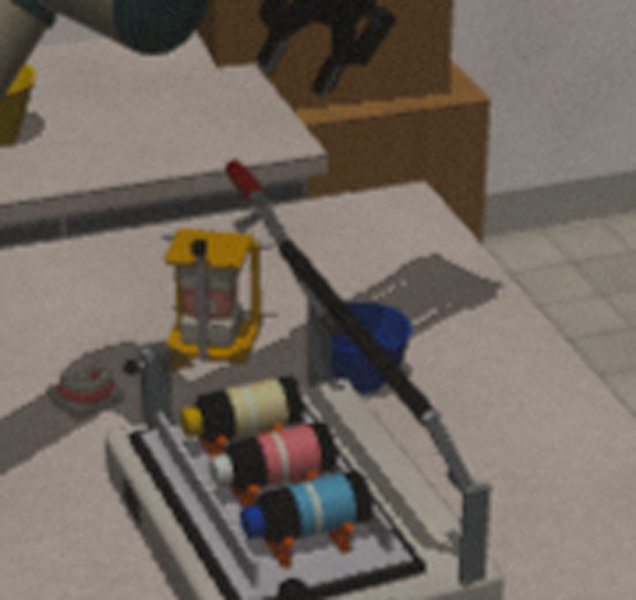

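All three bottles lie in their cradles, with caps at (190,420), (220,465) and (252,520). The red handle is at (243,178) and the open fingers at (295,70) point towards it. I advance and grip.

```bash
python3 -m creep '[{"jaw":6,"travel":[0,0.35,4],"rot":[0,0,0]},{"jaw":6,"travel":[0,0,4],"rot":[0,0,0]},{"jaw":6,"travel":[0,0,4],"rot":[0,0,0]},{"jaw":6,"travel":[0,0,0],"rot":[0,0,0]}]'
python3 -m creep '[{"jaw":1.2,"travel":[0,0,0],"rot":[0,0,0]},{"jaw":1.2,"travel":[0,0,0],"rot":[0,0,0]},{"jaw":1.2,"travel":[0,0,0],"rot":[0,0,0]},{"jaw":1.2,"travel":[0,0,0],"rot":[0,0,0]},{"jaw":1.2,"travel":[0,0,0],"rot":[0,0,0]},{"jaw":1.2,"travel":[0,0,0],"rot":[0,0,0]}]'
python3 - <<'E'
from h import *
show(); s,p0,R0=st(); a=(p0,R0)
# arc in 11 rows: 65 -> -1.2 deg, lean -30 -> +25, relative to a
P=[bar(65+(-66.2)*i/11,-30+55*i/11) for i in range(12)]
print((RS.inv().apply(p0-.019*R0.as_matrix()[:,2]-O)*1000).round(1)); rel(*P[0])
for i in range(11):
    (pa,ra),(pb,rb)=P[i],P[i+1]; print((ra.inv().apply(pb-pa)*100).round(2),(ra.inv()*rb).as_rotvec().round(3))
E
```

```text
clock: 50.32
ee_pos: [0.525, 0.3465, 0.2953]
tool_rot: [-0.179, 0.664, 0.701, -0.19]
ft_force: [-0.1, 0.3, 0.7]
gripper_width: 0.702
finger_force: 0.0
clock: 51.08
ee_pos: [0.528, 0.3485, 0.2991]
tool_rot: [-0.178, 0.663, 0.702, -0.187]
ft_force: [-4.5, -1.4, 9.6]
gripper_width: 0.212
finger_force: 58.4
t 51.08 p [0.528  0.3485 0.2991] z [-0.498 -0.026 -0.867] y [ 0.865  0.051 -0.499] j [0.38 0.62 0.88 0.19 2.13 0.38] F [-4.5 -1.4  9.6] w 1.81 ff 58.4
[ 58.6 220.6 315.6]
shift [-0.06  0.29  0.59] turn [0.001 0.    0.007] |t| 0.66 th 0.007 screw [-0.06  0.29  0.59]
[ 0.   -0.78  1.51] [-0.087 -0.     0.   ]
[-0.   -0.75  1.52] [-0.087  0.    -0.   ]
[-0.   -0.73  1.54] [-0.087  0.     0.   ]
[ 0.   -0.7   1.55] [-0.087 -0.    -0.   ]
[-0.   -0.67  1.57] [-0.087  0.     0.   ]
[ 0.   -0.64  1.58] [-0.087  0.     0.   ]
[ 0.   -0.61  1.6 ] [-0.087  0.    -0.   ]
[-0.   -0.58  1.61] [-0.087  0.     0.   ]
[-0.   -0.56  1.63] [-0.087 -0.     0.   ]
[ 0.   -0.53  1.64] [-0.087  0.    -0.   ]
[ 0.   -0.5   1.65] [-0.087  0.     0.   ]
```

```bash
python3 -m creep '[{"jaw":1.2,"travel":[0,-0.78,1.51],"rot":[-0.087,0,0]},{"jaw":1.2,"travel":[0,-0.75,1.52],"rot":[-0.087,0,0]},{"jaw":1.2,"travel":[0,-0.73,1.54],"rot":[-0.087,0,0]},{"jaw":1.2,"travel":[0,-0.7,1.55],"rot":[-0.087,0,0]},{"jaw":1.2,"travel":[0,-0.67,1.57],"rot":[-0.087,0,0]},{"jaw":1.2,"travel":[0,-0.64,1.58],"rot":[-0.087,0,0]},{"jaw":1.2,"travel":[0,0,0],"rot":[0,0,0]},{"jaw":1.2,"travel":[0,0,0],"rot":[0,0,0]}]'
cat > bc.py <<'E'
from h import *
show(); s,p0,R0=st(); g=RS.inv().apply(p0-.019*R0.as_matrix()[:,2]-O)*1000; dx,dz=130-g[0],g[2]-155; print("grip",g.round(1),"r",np.hypot(dx,dz).round(1),"elev",np.degrees(np.arctan2(dz,dx)).round(1))
rel(*bar(65-66.2*6/11,0)); 
E
python3 bc.py
```

```text
clock: 52.08
ee_pos: [0.4559, 0.3447, 0.2227]
tool_rot: [-0.004, 0.687, 0.727, -0.003]
ft_force: [-13.8, -2.2, 10.1]
gripper_width: 0.209
finger_force: 61.0
t 52.08 p [0.4559 0.3447 0.2227] z [-0.011  0.001 -1.   ] y [ 0.998  0.056 -0.01 ] j [0.52 0.28 1.52 0.01 1.35 0.46] F [-13.8  -2.2  10.1] w 1.78 ff 61.0
grip [-22.9 220.4 241.7] r 175.8 elev 29.6
shift [-0.05  0.43  0.45] turn [-0.01  -0.001  0.005] |t| 0.63 th 0.012 screw [-0.05  0.43  0.46]
```

```bash
python3 -m creep '[{"jaw":1.2,"travel":[0,-0.45,1.6],"rot":[-0.087,0,0]},{"jaw":1.2,"travel":[0,-0.5,1.61],"rot":[-0.087,0,0]},{"jaw":1.2,"travel":[0,-0.5,1.63],"rot":[-0.087,0,0]},{"jaw":1.2,"travel":[0,-0.5,1.64],"rot":[-0.087,0,0]},{"jaw":1.2,"travel":[0,-0.5,1.65],"rot":[-0.087,0,0]},{"jaw":1.2,"travel":[0,0,0],"rot":[0,0,0]},{"jaw":1.2,"travel":[0,0,0],"rot":[0,0,0]}]'
python3 bc.py | head -2
```

```text
clock: 52.95
ee_pos: [0.4438, 0.3426, 0.1338]
tool_rot: [0.144, 0.674, 0.708, 0.151]
ft_force: [-30.7, 3.0, 9.2]
gripper_width: 0.209
finger_force: 71.8
t 52.95 p [0.4438 0.3426 0.1338] z [ 0.408  0.02  -0.913] y [0.912 0.045 0.408] j [ 0.69  0.2   1.96 -0.41  0.67  0.93] F [-30.7   3.    9.2] w 1.78 ff 71.8
grip [-43.1 219.1 151.2] r 173.1 elev -1.3
```

```bash
python3 -m creep '[{"jaw":1.2,"travel":[0,-0.25,0.15],"rot":[0,0,0]},{"jaw":1.2,"travel":[0,-0.15,0.15],"rot":[0,0,0]},{"jaw":1.2,"travel":[0,0,0],"rot":[0,0,0]},{"jaw":1.2,"travel":[0,0,0],"rot":[0,0,0]}]'
python3 bc.py | head -2
```

```text
clock: 53.45
ee_pos: [0.4439, 0.3428, 0.1336]
tool_rot: [0.146, 0.674, 0.708, 0.154]
ft_force: [-34.5, -3.0, 27.0]
gripper_width: 0.208
finger_force: 73.9
t 53.45 p [0.4439 0.3428 0.1336] z [ 0.414  0.021 -0.91 ] y [0.909 0.045 0.415] j [ 0.7   0.2   1.97 -0.42  0.66  0.94] F [-34.5  -3.   27. ] w 1.77 ff 73.9
grip [-43.  219.2 150.9] r 173.1 elev -1.4
```

```bash
python3 -m creep '[{"jaw":2.4,"travel":[0,0,0],"rot":[0,0,0]},{"jaw":4,"travel":[0,0,0],"rot":[0,0,0]},{"jaw":4.5,"travel":[0,0,0],"rot":[0,0,0]},{"jaw":4.5,"travel":[0,0,0],"rot":[0,0,0]}]'
python3 bc.py | head -2
python3 -m creep '[{"jaw":4.5,"travel":[0,0,-1],"rot":[0,0,0]},{"jaw":4.5,"travel":[0,0,-4],"rot":[0,0,0]},{"jaw":4.5,"travel":[0,0,-5],"rot":[0,0,0]},{"jaw":4.5,"travel":[0,0,-5],"rot":[0,0,0]},{"jaw":4.5,"travel":[0,0,-5],"rot":[0,0,0]},{"jaw":4.5,"travel":[0,0,0],"rot":[0,0,0]}]'
python3 - <<'E'
from h import *
show()
p,d=arm.camera("side"); cv2.imwrite("pics/g9.png",cv2.resize(p[120:310,220:400,::-1],(568,600),interpolation=2))
p,d=arm.camera("top"); W=cloud("top",d); L=RS.inv().apply(W.reshape(-1,3)-O)*1000
k=(np.abs(L[:,1])<160)&(np.abs(L[:,0]-30)<25)&(L[:,2]>150); print("crossbar",k.sum(),L[k].mean(0).round(1),L[k].max(0).round(1))
ex=RS.apply([1,0,0]); rel(np.array([.40,.05,.35]),toolR([0,0,-1],ex))
E
```

```text
clock: 53.95
ee_pos: [0.4503, 0.3445, 0.1324]
tool_rot: [0.148, 0.671, 0.709, 0.157]
ft_force: [0.7, -0.3, 0.2]
gripper_width: 0.52
finger_force: 0.0
t 53.95 p [0.4503 0.3445 0.1324] z [ 0.421  0.024 -0.907] y [0.905 0.049 0.422] j [ 0.69  0.21  1.97 -0.43  0.65  0.94] F [ 0.7 -0.3  0.2] w 4.44 ff 0.0
grip [-36.8 220.5 149.7] r 166.8 elev -1.8
clock: 54.7
ee_pos: [0.3655, 0.3411, 0.3192]
tool_rot: [0.148, 0.671, 0.709, 0.162]
ft_force: [-0.2, 0.5, -0.2]
gripper_width: 0.525
finger_force: 0.0
t 54.7 p [0.3655 0.3411 0.3192] z [ 0.427  0.032 -0.904] y [0.902 0.048 0.428] j [ 0.83 -0.04  1.75 -0.33  1.12  0.87] F [-0.2  0.5 -0.2] w 4.49 ff 0.0
crossbar 867 [ 2.950e+01 -1.000e-01  1.633e+02] [ 39.2 159.8 171.7]
shift [-29.09   3.26  -2.49] turn [ 0.436 -0.003  0.004] |t| 29.38 th 0.436 screw [-29.09   2.73  -3.12]
```

View pics/g9.png

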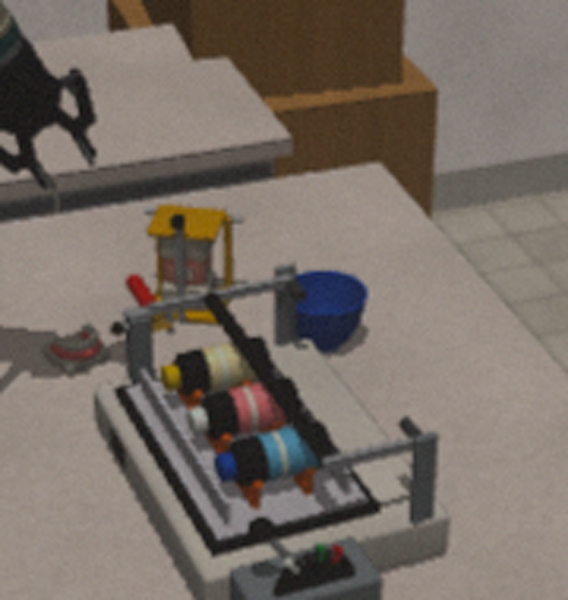

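The bar is latched: the crossbar is at shaker x 30, z 163 mm, holding above the three bottles. The lever knob (262,527) is still at white, so next I set it to green.

```bash
python3 -m creep '[{"jaw":5,"travel":[-5,0.5,-0.5],"rot":[0.073,0,0]},{"jaw":5,"travel":[-5,0.5,-0.5],"rot":[0.073,0,0]},{"jaw":5,"travel":[-5,0.5,-0.5],"rot":[0.073,0,0]},{"jaw":5,"travel":[-5,0.5,-0.5],"rot":[0.073,0,0]},{"jaw":5,"travel":[-5,0.5,-0.5],"rot":[0.073,0,0]},{"jaw":5,"travel":[-5,0.5,-0.5],"rot":[0.073,0,0]},{"jaw":5,"travel":[0,0,0],"rot":[0,0,0]}]' | head -2
python3 - <<'E'
from h import *
show(); ex=RS.apply([1,0,0]); rel(S(-70,-227.5,220),toolR([0,0,-1],ex))
E
```

```text
clock: 55.68
ee_pos: [0.4047, 0.0374, 0.3477]
t 55.67 p [0.4047 0.0374 0.3477] z [-0.007 -0.    -1.   ] y [ 0.999  0.048 -0.007] j [-0.08 -0.03  1.59 -0.    1.59 -0.13] F [-0.1  1.1 -0.1] w 4.97 ff 0.0
shift [-14.36   2.12  12.75] turn [-0.007 -0.    -0.003] |t| 19.32 th 0.008 screw [-14.37   2.06  12.76]
```

```bash
python3 -m creep '[{"jaw":5,"travel":[-3.6,0.53,1.0],"rot":[0,0,0]},{"jaw":5,"travel":[-3.6,0.53,2.0],"rot":[0,0,0]},{"jaw":5,"travel":[-3.6,0.53,4.8],"rot":[0,0,0]},{"jaw":5,"travel":[-3.6,0.53,4.8],"rot":[0,0,0]},{"jaw":5,"travel":[0,0,0],"rot":[0,0,0]},{"jaw":5,"travel":[0,0,0],"rot":[0,0,0]}]' | head -2
python3 - <<'E'
from h import *
show(); ex=RS.apply([1,0,0]); rel(S(-70,-227.5,128),toolR([0,0,-1],ex))
E
```

```text
clock: 56.42
ee_pos: [0.4318, -0.1005, 0.2232]
t 56.42 p [ 0.4318 -0.1005  0.2232] z [-0.004  0.002 -1.   ] y [ 0.998  0.055 -0.004] j [-0.39  0.08  1.77  0.    1.29 -0.44] F [ 0.3 -1.1  0.7] w 5.0 ff 0.0
shift [-0.48  0.02  9.52] turn [-0.004 -0.002  0.004] |t| 9.53 th 0.006 screw [-0.47  0.01  9.52]
```

```bash
python3 -m creep '[{"jaw":5.0,"travel":[-0.25,0,3.17],"rot":[0,0,0]},{"jaw":5.0,"travel":[-0.25,0,3.17],"rot":[0,0,0]},{"jaw":5.0,"travel":[0,0,3.17],"rot":[0,0,0]},{"jaw":2.9,"travel":[0,0,0],"rot":[0,0,0]},{"jaw":2.9,"travel":[0,0,0],"rot":[0,0,0]},{"jaw":2.9,"travel":[0,0,0],"rot":[0,0,0]}]'; python3 -m creep '[{"jaw":2.9,"travel":[0,1,-0.6],"rot":[0,0,0]},{"jaw":2.9,"travel":[0,1,-0.4],"rot":[0,0,0]},{"jaw":2.9,"travel":[0,1,-0.3],"rot":[0,0,0]},{"jaw":2.9,"travel":[0,1,-0.1],"rot":[0,0,0]},{"jaw":2.9,"travel":[0,1,0],"rot":[0,0,0]},{"jaw":2.9,"travel":[0,0.5,0.1],"rot":[0,0,0]},{"jaw":2.9,"travel":[0,0,0],"rot":[0,0,0]},{"jaw":2.9,"travel":[0,0,0],"rot":[0,0,0]}]'
python3 - <<'E'
from h import *
show(); s,p,_=st(); print("shaker",(RS.inv().apply(p-O)*1000).round(1))
E
```

```text
clock: 57.18
ee_pos: [0.4332, -0.1065, 0.13]
tool_rot: [0.0, 0.687, 0.727, 0.0]
ft_force: [-1.4, 0.3, -0.2]
gripper_width: 0.339
finger_force: 0.0
clock: 58.18
ee_pos: [0.4869, -0.1032, 0.1409]
tool_rot: [-0.001, 0.687, 0.726, -0.001]
ft_force: [0.6, -0.5, -0.5]
gripper_width: 0.34
finger_force: 0.0
t 58.17 p [ 0.4869 -0.1032  0.1409] z [-0.003  0.001 -1.   ] y [ 0.998  0.055 -0.003] j [-0.35  0.23  1.81  0.    1.11 -0.4 ] F [ 0.6 -0.5 -0.5] w 2.9 ff 0.0
shaker [ -15.  -228.5  140.9]
```

```bash
python3 -m creep '[{"jaw":2.9,"travel":[0,0.4,0],"rot":[0,0,0]},{"jaw":2.9,"travel":[0,0.35,0.1],"rot":[0,0,0]},{"jaw":2.9,"travel":[0,0,0],"rot":[0,0,0]},{"jaw":2.9,"travel":[0,0,0],"rot":[0,0,0]}]'
python3 - <<'E'
from h import *
show(); s,p,_=st(); print("shaker",(RS.inv().apply(p-O)*1000).round(1))
E
python3 -m creep '[{"jaw":2.9,"travel":[0,-0.1,0],"rot":[0,0,0]},{"jaw":4.5,"travel":[0,0,0],"rot":[0,0,0]},{"jaw":5,"travel":[0,0,0],"rot":[0,0,0]},{"jaw":5,"travel":[0,0,-3],"rot":[0,0,0]},{"jaw":5,"travel":[0,0,-5],"rot":[0,0,0]},{"jaw":5,"travel":[4,-4,-5],"rot":[0,0,0]},{"jaw":5,"travel":[4,-4,-5],"rot":[0,0,0]},{"jaw":5,"travel":[0,-5,0],"rot":[0,0,0]},{"jaw":5,"travel":[0,-5,0],"rot":[0,0,0]},{"jaw":5,"travel":[0,0,0],"rot":[0,0,0]}]'
python3 - <<'E'
from h import *
show()
for n in("top","side"):
    p,d=arm.camera(n); W=cloud(n,d); L=RS.inv().apply(W.reshape(-1,3)-O)*1000
    k=(np.abs(L[:,1]+227)<25)&(np.abs(L[:,0]+10)<60)&(L[:,2]>140)&(L[:,2]<185); q=L[k]; print(n,k.sum(),q.mean(0).round(1),q.min(0).round(1),q.max(0).round(1))
    if len(q)>10:
        from scipy.optimize import least_squares
        r=least_squares(lambda c:np.linalg.norm(q-c,axis=1)-13,[-10,-227.5,150],loss="soft_l1",f_scale=1.5).x; print("sphere",r.round(1),"angle past upright",np.arctan2(r[0]+20,r[2]-68).round(3))
    if n=="side":
        u,v=proj("side",S(-10,-227,120)).astype(int); cv2.imwrite("pics/h10.png",cv2.resize(p[v-35:v+35,u-40:u+40,::-1],(640,560),interpolation=2))
E
```

```text
clock: 58.68
ee_pos: [0.4946, -0.1029, 0.1401]
tool_rot: [-0.001, 0.687, 0.726, -0.0]
ft_force: [0.6, 0.5, 0.3]
gripper_width: 0.341
finger_force: 0.0
t 58.67 p [ 0.4946 -0.1029  0.1401] z [-0.002  0.001 -1.   ] y [ 0.998  0.055 -0.002] j [-0.34  0.24  1.79  0.    1.11 -0.4 ] F [0.6 0.5 0.3] w 2.91 ff 0.0
shaker [  -7.2 -228.6  140.1]
clock: 59.92
ee_pos: [0.3212, -0.0456, 0.3038]
tool_rot: [-0.001, 0.688, 0.726, -0.001]
ft_force: [0.9, -0.5, -0.2]
gripper_width: 0.584
finger_force: 0.0
t 59.92 p [ 0.3212 -0.0456  0.3038] z [-0.002  0.    -1.   ] y [ 0.999  0.054 -0.002] j [-0.36 -0.16  1.8  -0.    1.5  -0.41] F [ 0.9 -0.5 -0.2] w 4.99 ff 0.0
top 81 [  -7.4 -226.9  161.9] [ -18.8 -240.1  152.9] [   4.9 -216.   168.6]
sphere [  -6.9 -227.9  153.6] angle past upright 0.152
side 55 [ -11.2 -234.5  154.9] [ -21.6 -245.1  140.5] [   2.3 -220.4  164.7]
sphere [  -8.1 -229.9  150.3] angle past upright 0.143
```

View pics/h10.png

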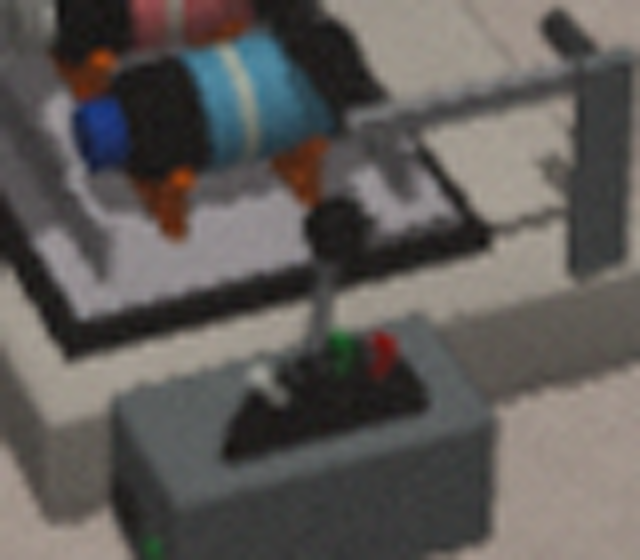

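The knob (335,225) measures 0.15 rad past upright from both cameras, which is the green mark. One last numeric check before handing in.

```bash
python3 - <<'E'
from h import *
p,d=arm.camera("top"); W=cloud("top",d); L=RS.inv().apply(W.reshape(-1,3)-O)*1000
k=(np.abs(L[:,1])<160)&(np.abs(L[:,0]-30)<25)&(L[:,2]>150); print("crossbar",k.sum(),L[k].mean(0).round(1))
for Y in(-90,0,90):
    k=(np.abs(L[:,1]-Y)<12)&(L[:,0]>-35)&(L[:,0]<10)&(L[:,2]>118); print(Y,np.median(L[k,2]).round(1))
print(arm.job_done())
E
```

```text
crossbar 868 [ 29.5  -0.3 163.5]
-90 140.3
0 140.5
90 140.5
the job is handed in; nothing more can be done
None
```

The job is handed in after about 60 s of robot time, with the steps done in the order asked: lever to stop, all three black bottles laid in their own cradles, hold-down bar latched, then the lever set to green (0.15 rad past upright from both cameras); I did not touch the models, articulator, bowl or orange bottle, and the second bottle laid (yellow cap) lightly touched the open bar on the way but seated level.

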